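# Eject the filter discs from the rack and build the filter stack

## Robot

A 6-joint arm with a two-finger parallel gripper is mounted at the origin on a cart in front of the work surface, level with it; the furniture and walls round the work are solid. World frame = base frame: x ahead of the robot, y to its left, z up, the work surface at z = 0. Lengths are in m, angles in degrees, forces in N, time in s.
With the tool pointing down it reaches from about 0.225 to 0.725 m from the base axis. Payload 3.1 kg.
Tool frame: the origin (TCP) lies at the very end of the fingers, on their centre line; the grasp point (between the pads) lies 19 mm behind it; z points along the fingers, x is the direction in which the jaws open and shut, and the axes are right-handed (so a half turn about z gives the same grasp; the last joint's range is limited). The gripper opens to 85 mm and grips with 20 to 120 N. Pads are 22 mm wide; open, the fingers measure 114 mm over their backs; the gripper's body (76 mm by 85 mm) begins 54 mm behind the grasp point. The pads swing forward as they close: fully open they stand 13 mm farther back than shut.
Start: joints at [65.214, 2.75, 5.684, 92.934, 0, 82.678], TCP at [0.158, 0.501, 0.231] pointing down, gripper open.
Joint ranges: [-166.93, 166.93], [-56.73, 111.36], [-69.38, 81.34], [-121.58, 131.49], [-85.45, 84.26], [-180, 180]. Speed limits (degrees/s): [159.86, 159.86, 180, 180, 180, 180].

## Interface

Orientations are given as a 3x3 rotation matrix whose columns are the frame's x, y, z axes.
In Python, from bench import arm, imaging gives the robot as it stands. The module is installed in compiled form; this text tells all that it offers.
- The arm moves only by the tool send_rows, never from a script. Its argument "targets" is a list of rows, each a list of 6 numbers: the shift along the tool's x, y, z in mm, then the turn, a rotation vector about the tool's x, y, z in rad. A call has exactly 10 rows; each row shifts and turns the commanded pose from where the row before left it, along the tool's axes as they then stand; what a row does not reach is not made up. A row lasts 1/10 s, in which the tool goes at most 50 mm and 8.59 degrees, less where a joint would pass 70% of its speed; a pose out of reach is approached as far as the arm can. A call with a gripper value outside its range is refused whole. "fingers" is the finger opening in mm, from 0 to 85.4, set as the call begins (left out, the last holds). The fingers move at their own pace and stop on an object; "force" is the grip in N (left out, the last holds). Time passes only in rows, so rows that do not move let the fingers close, or fill a call up. It gives the time, the measured TCP pose, the force and the opening at its end, in the units of the state.
- arm.state(): the state, without advancing time (a new reading comes with each control period).
- imaging.read_camera(name): name is "scene" or "top" or "wrist"; returns the picture (480x640x3 uint8, blue, green, red); there is no depth.
- imaging.get_calibration(name): a dict with "mtx" (3x3 intrinsics, pixels), "rvec" (rotation vector, rad) and "tvec" (3), from world to camera coordinates, as OpenCV has them. Camera axes: x right, y down, z forward; pixel columns grow to the right and rows downward; lengths in m; the calibration is good to about 2 mm. A picture is of the moment at which its call begins: read the wrist's pose just before it. get_calibration takes no time and is no camera call; for the wrist camera it gives the pose at the moment of the call.
- arm.hand_in(): hands the job in, once; it reports no verdict.
The state is a dict: "t": time; "joints": joint angles; "qd": joint speeds; "joint_efforts": joint torques, N m; "ee_pos": TCP position; "tool_rot": TCP orientation; "ft_force": force on the tool from outside, world axes, zero at the start; "torque": the same for the moment, N m; "opening": finger opening in m.
Only numpy, scipy, OpenCV 4.12 (cv2) and the standard library are available. Lean on these libraries where they do the work, as an engineer would, in place of code of your own. Each camera call takes 0.05 s, during which the arm holds its last target. There are 200 camera calls.

## Task

Build the resist filter stack on the upright post: first the ribbed steel support, then every filter disc that is in the rack, orange below green below blue (one colour may be missing), and last the brass clamp collar, all lying flat one on another. The discs sit flush in their wells: raise each one from below by lifting the black tab in front of its well, then grip the raised disc. Finish by pushing the raised tabs fully back down; leave the bottles and the timer where they are.

Things in the scene. Friction and masses are not known exactly. Their poses are not given: they have to be found in the camera images.
- rack: Fixed aluminium rack, 66 x 200 mm (224 mm over its low feet), 60 mm high. Origin: centre of its underside; z up, y along the row of wells, -x the front with the tabs. Three wells, 53 mm wide, 12 mm deep, at x = 0, y = -64 (right), 0 (mid), +64 mm (left). A disc in a well is flush with the top. Below each well a lifter pushes up through a 35 mm hole. A well may be empty; any colour can be in any well.
- lifter_right (a joint): Height in m of the right well's lifter (rack y = -64 mm): 0 down, 0.022 fully up at its stop. It slides straight up with some 6 N and stays by friction where it is left; some 4 N on the tab push it down. Its head meets the disc after the first 2 mm, so fully up it holds the disc 20 mm above its seat: the disc's underside is then 8 mm clear of the rack's top.
- lifter_mid (a joint): The same for the middle well (rack y = 0).
- lifter_left (a joint): The same for the left well (rack y = +64 mm).
- tab_right (a point): Centre of the top of the right lifter's black tab: an upright blade 12 mm thick (along the rack's y), 20 mm wide (along its x), its top 66 mm above the surface when down, standing free 62 mm in front (rack -x) of the centre of its well. It rises with the lifter: grip it across the 12 mm from above and raise it straight up.
- tab_mid (a point): The same for the middle lifter.
- tab_left (a point): The same for the left lifter.
- filter_orange_c (a point): Filter disc, white with an orange rim, 50 mm across, 12 mm thick, with a 16 mm hole through its centre; about 50 g. Grip it across the rim. The point is the centre of the part, half-way up; its z axis is the part's own axis, up. None if this disc is absent.
- filter_green_c (a point): The same kind of disc with a green rim. May be absent.
- filter_blue_c (a point): The same kind of disc with a blue rim. May be absent.
- support_c (a point): Support: a loose grey steel ring with a dark ribbed rim, 56 mm across, 20 mm high, 16 mm hole; goes on the post first. Starts flat on the surface. The point is the centre of the part, half-way up; its z axis is the part's own axis, up.
- collar_c (a point): Clamp collar: a loose brass ring with fine ribs, 50 mm across, 16 mm high, 16 mm hole; goes on last. Starts flat on the surface. The point is the centre of the part, half-way up; its z axis is the part's own axis, up.
- stack_post: Fixed grey round base, 64 mm across and 8 mm thick, with an upright steel post 10 mm across in its centre; the post's pointed tip is 70 mm above the surface. Origin at the centre of the base's underside, z up. The layers go over the post onto the base.
- primer_bottle: Bystander: brown bottle with a black screw cap (the larger of the two brown ones), 37 mm across, 64 mm high. Origin at the centre of its underside.
- timer: Bystander: small light grey timer with three keys, 46 x 52 x 19 mm, at the back of the worktop. Behind it the wall trunking overhangs the back edge: from 215 to 405 mm above the surface, its front face along x + y = 0.68 m, for y below 0.15 m. Origin at the centre of its underside.
Mind the look-alikes: they are no part of the job. What is shaped like the part that bears support_c but purple is not meant.

How it is judged:
By the outcome, as a careful person would: the job done as asked, in the order asked, and still so for the second after the job is handed in, with the robot touching nothing.
Of filter_orange, filter_green, filter_blue only 2 to 3 are there at a start; the rules pass over those that are not, and their reading is None.
At some moment in a run one of support, collar may be knocked a few centimetres aside while the robot is not near it.
Once in a run the grip may slacken for a moment while it holds something.
It also fails if it takes over 210 s, if anything falls off the work surface, if the arm or the gripper's body presses on something with over 40 N, if the wrist force passes 120 N, or if a joint passes its speed limit or range.

## Working session

There is one attempt and no reset: what is moved stays moved. The work goes in short steps, Python scripts to look and compute and a tool call to move; the robot and the scene stay as the last step left them, time stands still between calls to the robot, and variables do not carry over. Pictures are saved under pics/ and viewed, about 12 in all and at most 16, crops included, and the job is handed in when it is done.

Besides the shell and the picture viewer there is one more tool, called after "Emit:" by a JSON object that holds its "name" and its "arguments", one argument or row to a line. send_rows: Moves the arm, as the interface text tells. Its arguments: {"type":"object","properties":{"targets":{"type":"array"},"fingers":{"type":"number"},"force":{"type":"number"}},"required":["targets"]}

```bash
mkdir -p pics; cat > h.py <<'E'
from bench import arm, imaging
import numpy as np, cv2
def snap(n,f,crop=None,s=1):
    im=imaging.read_camera(n)
    cv2.imwrite('pics/full_'+f,im)
    if crop: x0,y0,x1,y1=crop; im=im[y0:y1,x0:x1]
    if s!=1: im=cv2.resize(im,None,fx=s,fy=s,interpolation=cv2.INTER_CUBIC)
    cv2.imwrite('pics/'+f,im)
def cal(n):
    c=imaging.get_calibration(n); return np.array(c['mtx'],float),np.array(c['rvec'],float).ravel(),np.array(c['tvec'],float).ravel()
def px2w(n,u,v,z,c=None):
    K,r,t=c or cal(n); R=cv2.Rodrigues(r)[0]; C=-R.T@t
    d=R.T@np.linalg.inv(K)@np.array([u,v,1.]); return C+d*(z-C[2])/d[2]
def w2px(n,p,c=None):
    K,r,t=c or cal(n); return cv2.projectPoints(np.array(p,float).reshape(-1,3),r,t,K,None)[0].reshape(-1,2)
def st():
    s=arm.state(); print('t',s['t'],'pos',np.round(s['ee_pos'],4),'F',np.round(s['ft_force'],1),'op',s['opening']); print(np.round(s['tool_rot'],4)); print('j',np.round(s['joints'],1)); return s
E
python3 - <<'E'
from h import *
st()
for n in ('scene','top','wrist'):
    snap(n,n+'0.png'); K,r,t=cal(n); R=cv2.Rodrigues(r)[0]; print(n,K.round(1).tolist(),(-R.T@t).round(3),R[2].round(2))
a=np.hstack([cv2.imread('pics/scene0.png'),]); 
E
```

```text
t 0.0 pos [0.1573 0.5002 0.2301] F [0.1 1.7 1.1] op 0.08571168142526898
[[ 3.001e-01  9.539e-01 -1.000e-03]
 [ 9.539e-01 -3.001e-01 -2.200e-03]
 [-2.400e-03 -3.000e-04 -1.000e+00]]
j [65.2  2.8  5.6 92.9 -0.  82.7]
scene [[435.7, 0.0, 323.9], [0.0, 435.7, 243.0], [0.0, 0.0, 1.0]] [0.089 0.262 0.751] [ 0.55 -0.27 -0.79]
top [[545.3, 0.0, 308.3], [0.0, 545.3, 233.3], [0.0, 0.0, 1.0]] [0.33  0.032 1.334] [ 0.19 -0.01 -0.98]
wrist [[341.2, 0.0, 322.5], [0.0, 341.2, 240.7], [0.0, 0.0, 1.0]] [0.095 0.521 0.375] [ 0.25 -0.08 -0.96]
```

View pics/top0.png

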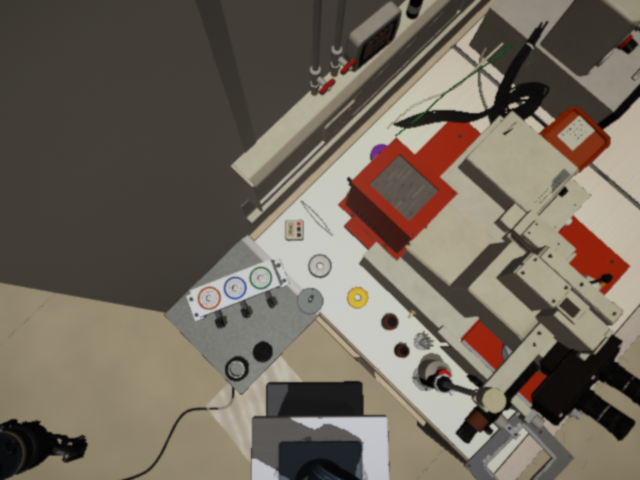

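View pics/scene0.png

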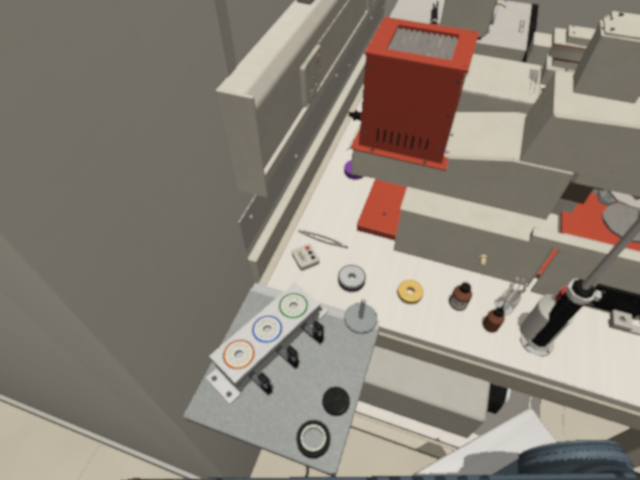

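Top view: rack with orange at (209,297), blue (235,288) and green (261,278), post near (310,300), grey support (319,265), brass collar (358,297) and bottles at (390,321) and (401,350). Next is an enlarged crop to measure from.

```bash
python3 - <<'E'
from h import *
im=cv2.imread('pics/full_top0.png')[235:335,185:385]; cv2.imwrite('pics/c1.png',cv2.resize(im,None,fx=4,fy=4,interpolation=cv2.INTER_CUBIC))
im=cv2.imread('pics/full_scene0.png')[240:400,200:440]; cv2.imwrite('pics/c2.png',cv2.resize(im,None,fx=3.3,fy=3.3,interpolation=cv2.INTER_CUBIC))
E
```

```text
(no output)
```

View pics/c1.png

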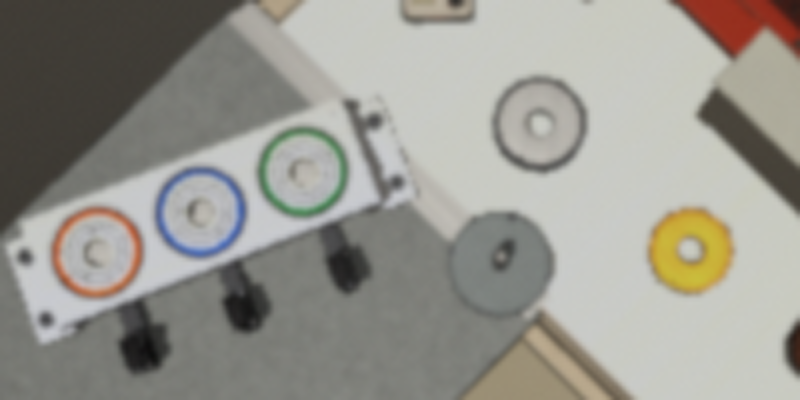

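View pics/c2.png

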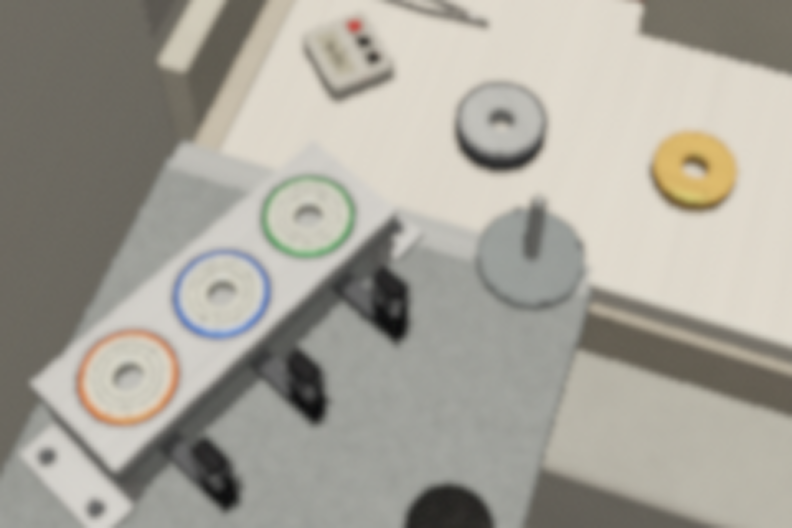

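```bash
python3 - <<'E'
from h import *
T={'O':(98,252,.06),'B':(201,212,.06),'G':(304,171,.06),'S':(540,124,.02),'C':(691,250,.016),'P':(501,264,.008)}
S={'O':(128,376,.06),'B':(221,292,.06),'G':(308,215,.06),'S':(500,118,.02),'C':(694,165,.016),'P':(530,257,.008),'tip':(538,200,.07)}
P={}
for k,(x,y,z) in T.items(): P['t'+k]=px2w('top',185+(x+.5)/4-.5,235+(y+.5)/4-.5,z)
for k,(x,y,z) in S.items(): P['s'+k]=px2w('scene',200+(x+.5)/3.3-.5,240+(y+.5)/3.3-.5,z)
for k in P: print(k,P[k].round(4))
o,g=(P['tO']+P['sO'])/2,(P['tG']+P['sG'])/2; print(np.linalg.norm(o-g))
y=(o-g)/np.linalg.norm(o-g); x=np.array([y[1],-y[0],0]); m=(o+g+(P['tB']+P['sB'])/2)/3
print('y',y,'x',x,'ang',np.degrees(np.arctan2(x[1],x[0])))
for n,k in (('right',-.064),('mid',0),('left',.064)): print(n,'well',(m+k*y).round(4),'tab',(m+k*y-.062*x).round(4))
print(w2px('scene',m-.062*x+[0,0,.006]),w2px('top',m-.062*x+[0,0,.006]))
E
```

```text
tO [0.4235 0.2564 0.06  ]
tB [0.4464 0.197  0.06  ]
tG [0.47   0.1372 0.06  ]
tS [ 0.5021 -0.0023  0.02  ]
tC [ 0.4257 -0.0926  0.016 ]
tP [0.4185 0.0218 0.008 ]
sO [0.4241 0.2569 0.06  ]
sB [0.4476 0.1972 0.06  ]
sG [0.4705 0.1374 0.06  ]
sS [ 0.5041 -0.0021  0.02  ]
sC [ 0.4261 -0.0925  0.016 ]
sP [0.4181 0.0232 0.008 ]
stip [0.4192 0.0224 0.07  ]
0.12808915393268858
y [-0.36257808  0.9319534   0.        ] x [0.9319534  0.36257808 0.        ] ang 21.258609177735174
right well [0.4702 0.1374 0.06  ] tab [0.4124 0.1149 0.06  ]
mid well [0.447 0.197 0.06 ] tab [0.3892 0.1746 0.06  ]
left well [0.4238 0.2567 0.06  ] tab [0.366  0.2342 0.06  ]
[[291.56181377 349.68594468]] [[243.84780636 312.15797944]]
```

```bash
cat >> h.py <<'E'
POST=np.array([.4187,.0225]); RX=np.array([.93195,.36258]); 
WELL=dict(R=(.4702,.1374),M=(.447,.197),L=(.4238,.2567)); TAB=dict(R=(.4124,.1149),M=(.3892,.1746),L=(.366,.2342))
def go(x,y,z,yaw=None,s=None):
    """turn about tool z (and levelling) first, then the shift in mm in the turned tool frame"""
    s=s or st(); R=np.array(s['tool_rot']); p=np.array(s['ee_pos'])
    a=np.arctan2(R[1,0],R[0,0]); a2=a if yaw is None else np.radians(yaw)
    d=(a2-a+np.pi/2)%np.pi-np.pi/2
    a2=a+d; R2=np.array([[np.cos(a2),np.sin(a2),0],[np.sin(a2),-np.cos(a2),0],[0,0,-1]])
    print('yaw now %.1f'%np.degrees(a),'turn',np.round(cv2.Rodrigues(R.T@R2)[0].ravel(),4),'shift',np.round(R2.T@(np.array([x,y,z])-p)*1000,1))
E
```

Emit:
{"name": "send_rows", "arguments": {
  "targets": [
    [-30,38.5,6,0,0,0],
    [-30,38.5,6,0,0,0],
    [-30,38.5,6,0,0,0],
    [-30,38.5,6,0,0,0],
    [-30,38.5,6,0,0,0],
    [-30,38.5,6,0,0,0],
    [-30,38.5,6,0,0,0],
    [-30,38.5,6,0,0,0],
    [-30,38.5,6,0,0,0],
    [-30,38.5,6,0,0,0]
  ],
  "fingers": 75
}}

```text
t: 1.15
ee_pos: [0.4354, 0.0972, 0.1709]
tool_rot: [[0.3, 0.954, 0.0], [0.954, -0.3, 0.0], [0.0, 0.0, -1.0]]
ft_force: [0.8, 0.4, -0.5]
opening: 0.0748
```

Emit:
{"name": "send_rows", "arguments": {
  "targets": [
    [-30,38.5,6,0,0,0],
    [-25,31.5,6,0,0,0],
    [-20,26,6,0,0,0],
    [0,0,0,0,0,0],
    [0,0,0,0,0,0],
    [0,0,0,0,0,0],
    [0,0,0,0,0,0],
    [0,0,0,0,0,0],
    [0,0,0,0,0,0],
    [0,0,0,0,0,0]
  ]
}}

```text
t: 2.15
ee_pos: [0.5038, -0.0008, 0.1535]
tool_rot: [[0.299, 0.954, 0.0], [0.954, -0.299, -0.0], [0.0, 0.0, -1.0]]
ft_force: [0.4, -0.3, 0.3]
opening: 0.0753
```

```bash
python3 - <<'E'
from h import *
go(.503,-.002,.003,72.5); snap('wrist','w1.png'); print(w2px('wrist',[.503,-.002,.02]), w2px('wrist',[*POST,.07]),w2px('wrist',[*POST,.008]))
E
```

```text
t 2.15 pos [ 0.5038 -0.0008  0.1535] F [ 0.4 -0.3  0.3] op 0.07530501399682583
[[ 2.993e-01  9.541e-01  4.000e-04]
 [ 9.541e-01 -2.993e-01 -0.000e+00]
 [ 1.000e-04  4.000e-04 -1.000e+00]]
j [-7.7 -0.6 -6.6 84.   0.   9.7]
yaw now 72.6 turn [ 0.0004 -0.0001  0.0014] shift [ -1.4  -0.4 150.5]
[[320.06600911 228.38050619]] [[316.3331554 110.7459496]] [[317.63940649 118.67082424]]
```

View pics/w1.png

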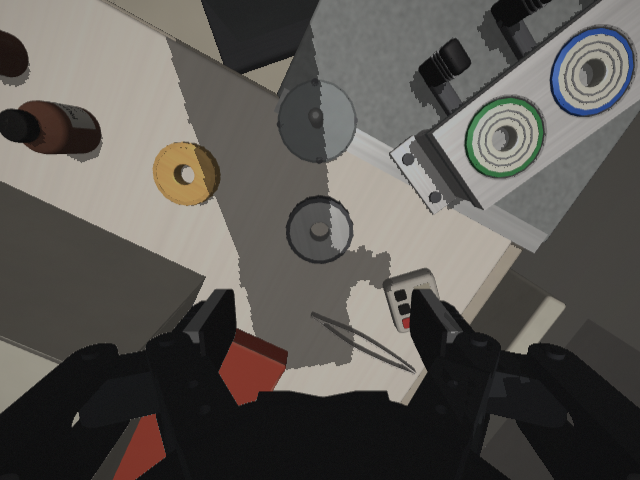

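Wrist view: support centre at (319,230) against the predicted (320,228), and post base at (317,121). That agrees, so I descend and grip.

Emit:
{"name": "send_rows", "arguments": {
  "targets": [
    [-1,0,35,0,0,0],
    [0,0,35,0,0,0],
    [0,0,30,0,0,0],
    [0,0,25,0,0,0],
    [0,0,15,0,0,0],
    [0,0,9,0,0,0],
    [0,0,0,0,0,0],
    [0,0,0,0,0,0],
    [0,0,0,0,0,0],
    [0,0,0,0,0,0]
  ],
  "fingers": 75
}}

```text
t: 3.2
ee_pos: [0.5047, -0.0024, 0.0057]
tool_rot: [[0.3, 0.954, 0.003], [0.954, -0.3, -0.0], [0.0, 0.003, -1.0]]
ft_force: [-0.1, 0.2, 0.5]
opening: 0.075
```

Emit:
{"name": "send_rows", "arguments": {
  "targets": [
    [0,0,0,0,0,0],
    [0,0,0,0,0,0],
    [0,0,0,0,0,0],
    [0,0,0,0,0,0],
    [0,0,0,0,0,0],
    [0,0,0,0,0,0],
    [0,0,0,0,0,0],
    [0,0,0,0,0,0],
    [0,0,0,0,0,0],
    [0,0,0,0,0,0]
  ],
  "fingers": 40,
  "force": 60
}}

```text
t: 4.2
ee_pos: [0.5047, -0.0024, 0.006]
tool_rot: [[0.3, 0.954, 0.003], [0.954, -0.3, -0.0], [0.0, 0.003, -1.0]]
ft_force: [0.0, -0.6, 4.5]
opening: 0.0533
```

Emit:
{"name": "send_rows", "arguments": {
  "targets": [
    [0,0,-10,0,0,0],
    [0,0,-25,0,0,0],
    [0,0,-35,0,0,0],
    [0,0,-25,0,0,0],
    [0,0,-10,0,0,0],
    [0,0,0,0,0,0],
    [0,0,0,0,0,0],
    [0,0,0,0,0,0],
    [0,0,0,0,0,0],
    [0,0,0,0,0,0]
  ]
}}

```text
t: 5.2
ee_pos: [0.5027, -0.0021, 0.108]
tool_rot: [[0.3, 0.954, -0.002], [0.954, -0.3, 0.0], [-0.0, -0.002, -1.0]]
ft_force: [0.6, 0.8, -1.1]
opening: 0.0533
```

```bash
python3 - <<'E'
from h import *
go(*POST,.110,72.5); snap('wrist','w2.png',(200,60,460,300),3)
E
```

```text
t 5.2 pos [ 0.5027 -0.0021  0.108 ] F [ 0.6  0.8 -1.1] op 0.05333779864938096
[[ 3.001e-01  9.539e-01 -2.400e-03]
 [ 9.539e-01 -3.001e-01  3.000e-04]
 [-4.000e-04 -2.400e-03 -1.000e+00]]
j [ -7.9   0.1 -11.1  79.    0.    9.6]
yaw now 72.5 turn [-0.0024  0.0004  0.0006] shift [ -1.8 -87.5  -2. ]
```

View pics/w2.png

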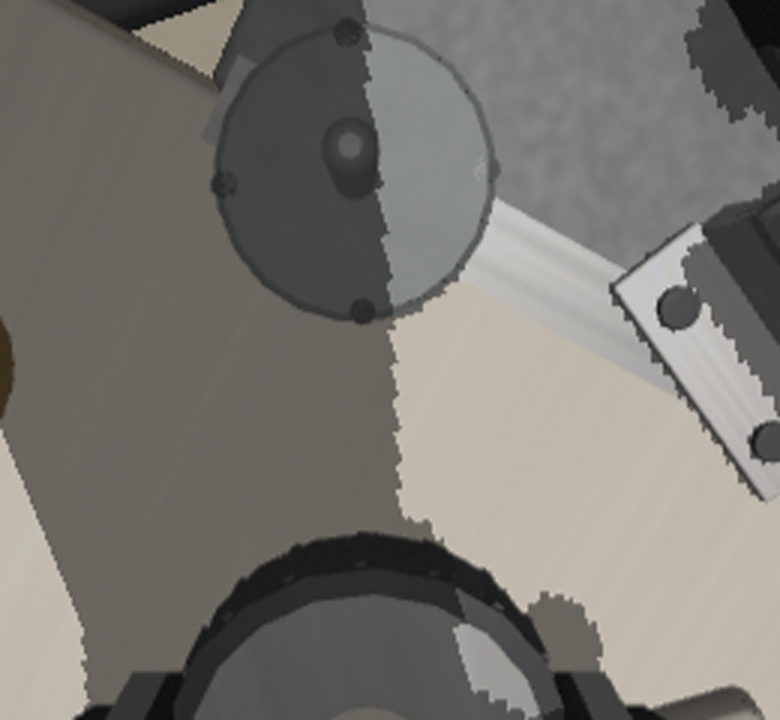

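```bash
python3 - <<'E'
from h import *
s=arm.state(); f=lambda x,y,z: px2w('wrist',200+x/3,60+y/3,z)
print('base',f(356,171,.008),'tip',f(350,146,.069))
p=np.array(s['ee_pos']); R=np.array(s['tool_rot'])
for zb in (.10,.104,.108,.112): print(zb, 'front rim bottom, tool', (R.T@(f(368,533,zb)-p)*1000).round(1), (R.T@(f(368,568,zb+.02)-p)*1000).round(1))
E
```

```text
base [0.42023738 0.02190525 0.008     ] tip [0.42112057 0.02124558 0.069     ]
0.1 front rim bottom, tool [  0.8 -25.5   8.4] [  0.8 -25.9 -11.6]
0.104 front rim bottom, tool [  0.8 -26.6   4.4] [  0.8 -27.1 -15.6]
0.108 front rim bottom, tool [  0.8 -27.6   0.4] [  0.8 -28.3 -19.6]
0.112 front rim bottom, tool [  0.8 -28.7  -3.6] [  0.8 -29.5 -23.6]
```

Emit:
{"name": "send_rows", "arguments": {
  "targets": [
    [-0.5,-22,0,0,0,0],
    [-0.5,-22,0,0,0,0],
    [-0.5,-22,0,0,0,0],
    [-0.5,-21.5,0,0,0,0],
    [0,0,0,0,0,0],
    [0,0,0,0,0,0],
    [0,0,15,0,0,0],
    [0,0,10,0,0,0],
    [0,0,5,0,0,0],
    [0,0,5,0,0,0]
  ]
}}

```text
t: 6.25
ee_pos: [0.4196, 0.022, 0.0737]
tool_rot: [[0.3, 0.954, -0.001], [0.954, -0.3, 0.0], [-0.0, -0.001, -1.0]]
ft_force: [0.1, 0.9, -0.8]
opening: 0.0535
```

Emit:
{"name": "send_rows", "arguments": {
  "targets": [
    [0,0,7,0,0,0],
    [0,0,10,0,0,0],
    [0,0,10,0,0,0],
    [0,0,10,0,0,0],
    [0,0,7,0,0,0],
    [0,0,4,0,0,0],
    [0,0,0,0,0,0],
    [0,0,0,0,0,0],
    [0,0,0,0,0,0],
    [0,0,0,0,0,0]
  ]
}}

```text
t: 7.25
ee_pos: [0.42, 0.0221, 0.0269]
tool_rot: [[0.3, 0.954, 0.001], [0.954, -0.3, -0.0], [0.0, 0.001, -1.0]]
ft_force: [0.5, -0.9, -0.4]
opening: 0.0539
```

Emit:
{"name": "send_rows", "arguments": {
  "targets": [
    [0,0,4,0,0,0],
    [0,0,4,0,0,0],
    [0,0,2,0,0,0],
    [0,0,1.5,0,0,0],
    [0,0,0,0,0,0],
    [0,0,0,0,0,0],
    [0,0,0,0,0,0],
    [0,0,0,0,0,0],
    [0,0,0,0,0,0],
    [0,0,0,0,0,0]
  ]
}}

```text
t: 8.25
ee_pos: [0.4196, 0.0221, 0.0149]
tool_rot: [[0.3, 0.954, 0.0], [0.954, -0.3, 0.0], [0.0, 0.0, -1.0]]
ft_force: [0.2, -0.6, -1.1]
opening: 0.0535
```

Emit:
{"name": "send_rows", "arguments": {
  "targets": [
    [0,0,0,0,0,0],
    [0,0,0,0,0,0],
    [0,0,0,0,0,0],
    [0,0,0,0,0,0],
    [0,0,-5,0,0,0],
    [0,0,-20,0,0,0],
    [0,0,-35,0,0,0],
    [0,0,-35,0,0,0],
    [0,0,-20,0,0,0],
    [0,0,0,0,0,0]
  ],
  "fingers": 75
}}

```text
t: 9.25
ee_pos: [0.4224, 0.0218, 0.1341]
tool_rot: [[0.3, 0.954, 0.008], [0.954, -0.3, -0.001], [0.002, 0.008, -1.0]]
ft_force: [-0.3, -0.6, 0.2]
opening: 0.075
```

```bash
python3 - <<'E'
from h import *
go(*TAB['L'],.12,111.26)
snap('scene','s1.png',(200,240,440,400),3.3)
E
```

```text
t 9.25 pos [0.4224 0.0218 0.1341] F [-0.3 -0.6  0.2] op 0.07503282320581382
[[ 3.001e-01  9.539e-01  8.100e-03]
 [ 9.539e-01 -3.001e-01 -9.000e-04]
 [ 1.600e-03  8.000e-03 -1.000e+00]]
j [ -6.1 -13.2 -20.2  82.5   0.   11.3]
yaw now 72.5 turn [ 0.0082  0.0011 -0.6759] shift [218.4  24.5  14.1]
```

View pics/s1.png

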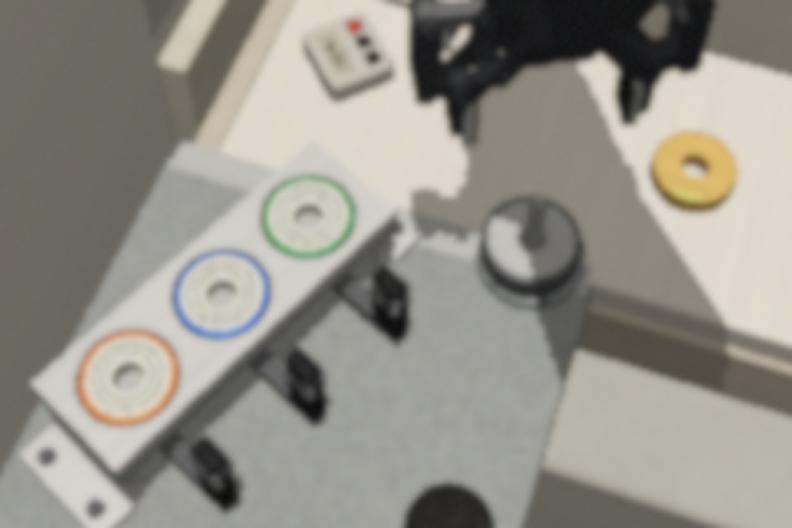

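Support sits flat on the base (about (530,240) in the crop). Next is the left tab (orange).

Emit:
{"name": "send_rows", "arguments": {
  "targets": [
    [0,0,0,0,0,-0.135],
    [0,0,0,0,0,-0.135],
    [0,0,0,0,0,-0.135],
    [0,0,0,0,0,-0.135],
    [0,0,0,0,0,-0.137],
    [43.4,5.4,2,0,0,0],
    [43.4,5.4,2,0,0,0],
    [43.4,5.4,2,0,0,0],
    [43.4,5.4,2,0,0,0],
    [43.4,5.4,2,0,0,0]
  ],
  "fingers": 40
}}

```text
t: 10.3
ee_pos: [0.364, 0.2351, 0.1179]
tool_rot: [[-0.363, 0.932, -0.002], [0.932, 0.363, -0.001], [-0.0, -0.003, -1.0]]
ft_force: [0.8, 0.4, -0.6]
opening: 0.04
```

Emit:
{"name": "send_rows", "arguments": {
  "targets": [
    [0,0,0,0,0,0],
    [0,0,0,0,0,0],
    [0,0,0,0,0,0],
    [0,0,0,0,0,0],
    [0,0,0,0,0,0],
    [0,0,0,0,0,0],
    [0,0,0,0,0,0],
    [0,0,0,0,0,0],
    [0,0,0,0,0,0],
    [0,0,0,0,0,0]
  ]
}}

```text
t: 11.3
ee_pos: [0.3657, 0.2341, 0.1199]
tool_rot: [[-0.364, 0.932, 0.0], [0.932, 0.364, 0.0], [0.0, 0.0, -1.0]]
ft_force: [0.2, 0.3, -0.3]
opening: 0.0398
```

```bash
python3 - <<'E'
from h import *
go(*TAB['L'],.047,111.26)
snap('wrist','w3.png'); print(w2px('wrist',[*TAB['L'],.066]))
E
```

```text
t 11.3 pos [0.3657 0.2341 0.1199] F [ 0.2  0.3 -0.3] op 0.03980291633677594
[[-3.637e-01  9.315e-01  1.000e-04]
 [ 9.315e-01  3.637e-01  0.000e+00]
 [ 0.000e+00  1.000e-04 -1.000e+00]]
j [ 23.8 -10.7 -19.7  81.    0.    2.4]
yaw now 111.3 turn [ 0.0001 -0.      0.0011] shift [ 0.   0.3 72.9]
[[322.15289585 258.91206261]]
```

View pics/w3.png

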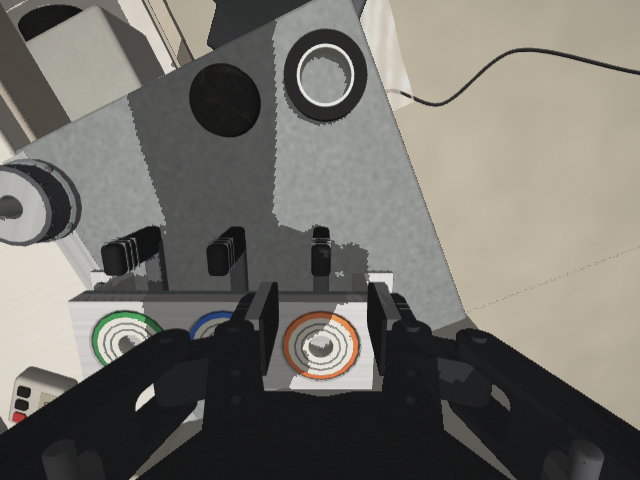

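Left tab top is at (320,258) against the predicted (322,259), so I descend, grip and raise.

Emit:
{"name": "send_rows", "arguments": {
  "targets": [
    [0,0,20,0,0,0],
    [0,0,20,0,0,0],
    [0,0,18,0,0,0],
    [0,0,10,0,0,0],
    [0,0,5,0,0,0],
    [0,0,0,0,0,0],
    [0,0,0,0,0,0],
    [0,0,0,0,0,0],
    [0,0,0,0,0,0],
    [0,0,0,0,0,0]
  ]
}}

```text
t: 12.35
ee_pos: [0.3662, 0.2343, 0.0474]
tool_rot: [[-0.364, 0.932, 0.001], [0.932, 0.364, 0.0], [0.0, 0.001, -1.0]]
ft_force: [-1.4, -0.0, -0.5]
opening: 0.04
```

Emit:
{"name": "send_rows", "arguments": {
  "targets": [
    [0,0,0,0,0,0],
    [0,0,0,0,0,0],
    [0,0,0,0,0,0],
    [0,0,0,0,0,0],
    [0,0,0,0,0,0],
    [0,0,0,0,0,0],
    [0,0,0,0,0,0],
    [0,0,0,0,0,0],
    [0,0,0,0,0,0],
    [0,0,0,0,0,0]
  ],
  "fingers": 4,
  "force": 50
}}

```text
t: 13.35
ee_pos: [0.3662, 0.2331, 0.0471]
tool_rot: [[-0.363, 0.932, 0.001], [0.932, 0.363, -0.002], [-0.003, 0.0, -1.0]]
ft_force: [1.6, -6.0, 2.6]
opening: 0.0111
```

Emit:
{"name": "send_rows", "arguments": {
  "targets": [
    [0,0,-3,0,0,0],
    [0,0,-4,0,0,0],
    [0,0,-4,0,0,0],
    [0,0,-4,0,0,0],
    [0,0,-4,0,0,0],
    [0,0,-2,0,0,0],
    [0,0,-1,0,0,0],
    [0,0,0,0,0,0],
    [0,0,0,0,0,0],
    [0,0,0,0,0,0]
  ]
}}

```text
t: 14.35
ee_pos: [0.3662, 0.2331, 0.0675]
tool_rot: [[-0.363, 0.932, 0.001], [0.932, 0.363, -0.002], [-0.002, -0.0, -1.0]]
ft_force: [4.1, -4.1, -4.7]
opening: 0.0116
```

Emit:
{"name": "send_rows", "arguments": {
  "targets": [
    [0,0,-1,0,0,0],
    [0,0,-1,0,0,0],
    [0,0,-0.5,0,0,0],
    [0,0,0,0,0,0],
    [0,0,0,0,0,0],
    [0,0,0,0,0,0],
    [0,0,0,0,0,0],
    [0,0,0,0,0,0],
    [0,0,0,0,0,0],
    [0,0,0,0,0,0]
  ]
}}

```text
t: 15.35
ee_pos: [0.3662, 0.2331, 0.0692]
tool_rot: [[-0.363, 0.932, 0.0], [0.932, 0.363, -0.002], [-0.002, -0.001, -1.0]]
ft_force: [5.7, -3.1, -8.9]
opening: 0.0108
```

Emit:
{"name": "send_rows", "arguments": {
  "targets": [
    [0,0,0,0,0,0],
    [0,0,0,0,0,0],
    [0,0,0,0,0,0],
    [0,0,-20,0,0,0],
    [0,0,-30,0,0,0],
    [0,0,-16,0,0,0],
    [0,0,0,0,0,0.14],
    [0,0,0,0,0,0.14],
    [0,0,0,0,0,0.14],
    [0,0,0,0,0,0.14]
  ],
  "fingers": 40
}}

```text
t: 16.35
ee_pos: [0.3658, 0.2346, 0.1379]
tool_rot: [[0.192, 0.981, 0.001], [0.981, -0.192, 0.001], [0.001, 0.0, -1.0]]
ft_force: [-0.2, -0.2, 0.1]
opening: 0.0401
```

Emit:
{"name": "send_rows", "arguments": {
  "targets": [
    [0,0,0,0,0,0.1445],
    [0,0,0,0,0,0.1445],
    [0,0,0,0,0,0.1445],
    [0,0,0,0,0,0.1445],
    [0,0,0,0,0,0.1445],
    [0,0,0,0,0,0.1445],
    [0,0,0,0,0,0.144],
    [31,0,0,0,0,0],
    [31,0,0,0,0,0],
    [0,0,0,0,0,0]
  ],
  "fingers": 62
}}

```text
t: 17.35
ee_pos: [0.4262, 0.2579, 0.137]
tool_rot: [[0.932, 0.363, 0.002], [0.363, -0.932, 0.001], [0.002, -0.001, -1.0]]
ft_force: [-1.2, 0.3, -0.7]
opening: 0.0621
```

Emit:
{"name": "send_rows", "arguments": {
  "targets": [
    [0,0,0,0,0,0],
    [0,0,0,0,0,0],
    [0,0,0,0,0,0],
    [0,0,0,0,0,0],
    [0,0,0,0,0,0],
    [0,0,0,0,0,0],
    [0,0,0,0,0,0],
    [0,0,0,0,0,0],
    [0,0,0,0,0,0],
    [0,0,0,0,0,0]
  ]
}}

```text
t: 18.35
ee_pos: [0.4235, 0.2566, 0.1373]
tool_rot: [[0.932, 0.363, -0.0], [0.363, -0.932, -0.0], [-0.0, 0.0, -1.0]]
ft_force: [-0.5, -0.3, -0.1]
opening: 0.0618
```

```bash
python3 - <<'E'
from h import *
go(*WELL['L'],.063,21.26)
snap('wrist','w4.png'); print(w2px('wrist',[*WELL['L'],.08]))
E
```

```text
t 18.35 pos [0.4235 0.2566 0.1373] F [-0.5 -0.3 -0.1] op 0.061817349027022114
[[ 9.316e-01  3.634e-01 -1.000e-04]
 [ 3.634e-01 -9.316e-01 -1.000e-04]
 [-1.000e-04  0.000e+00 -1.000e+00]]
j [23.4 -1.7 -9.5 82.2 -0.  92.1]
yaw now 21.3 turn [0.     0.0001 0.0009] shift [ 0.3  0.  74.3]
[[321.45355654 258.5123033 ]]
```

View pics/w4.png

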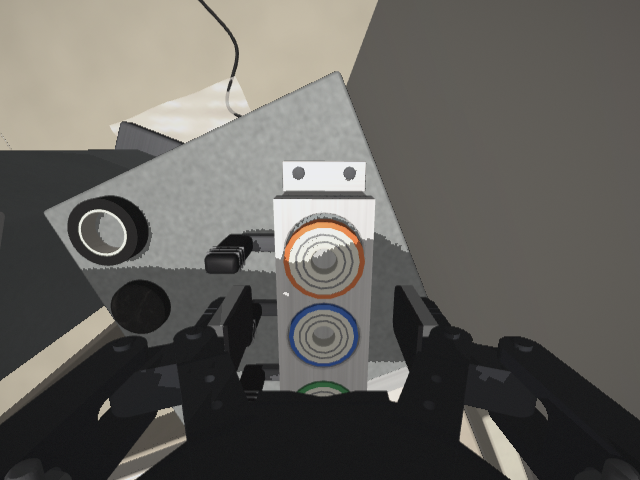

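Orange disc is up, centred at (324,259) as predicted. Descend and grip.

Emit:
{"name": "send_rows", "arguments": {
  "targets": [
    [1,0,20,0,0,0],
    [0,0,20,0,0,0],
    [0,0,18,0,0,0],
    [0,0,10,0,0,0],
    [0,0,6,0,0,0],
    [0,0,0,0,0,0],
    [0,0,0,0,0,0],
    [0,0,0,0,0,0],
    [0,0,0,0,0,0],
    [0,0,0,0,0,0]
  ]
}}

```text
t: 19.4
ee_pos: [0.4248, 0.2572, 0.0639]
tool_rot: [[0.932, 0.363, 0.001], [0.363, -0.932, 0.0], [0.001, -0.0, -1.0]]
ft_force: [0.4, -0.0, -0.3]
opening: 0.0623
```

Emit:
{"name": "send_rows", "arguments": {
  "targets": [
    [0,0,0,0,0,0],
    [0,0,0,0,0,0],
    [0,0,0,0,0,0],
    [0,0,0,0,0,0],
    [0,0,0,0,0,0],
    [0,0,0,0,0,0],
    [0,0,0,0,0,0],
    [0,0,0,0,0,0],
    [0,0,0,0,0,0],
    [0,0,0,0,0,0]
  ],
  "fingers": 38,
  "force": 45
}}

```text
t: 20.4
ee_pos: [0.4246, 0.257, 0.0634]
tool_rot: [[0.932, 0.363, 0.0], [0.363, -0.932, 0.0], [0.0, -0.0, -1.0]]
ft_force: [-0.7, 0.8, 3.1]
opening: 0.0474
```

Emit:
{"name": "send_rows", "arguments": {
  "targets": [
    [0,0,-10,0,0,0],
    [0,0,-20,0,0,0],
    [0,0,-25,0,0,0],
    [0,0,-10,0,0,0],
    [0,0,0,0,0,0],
    [0,0,0,0,0,0],
    [0,0,0,0,0,0],
    [0,0,0,0,0,0],
    [0,0,0,0,0,0],
    [0,0,0,0,0,0]
  ]
}}

```text
t: 21.4
ee_pos: [0.4241, 0.2568, 0.1277]
tool_rot: [[0.932, 0.363, -0.001], [0.363, -0.932, -0.0], [-0.001, 0.0, -1.0]]
ft_force: [0.2, -0.9, -0.5]
opening: 0.0474
```

```bash
python3 - <<'E'
from h import *
go(*POST,.130,21.26)
E
```

```text
t 21.4 pos [0.4241 0.2568 0.1277] F [ 0.2 -0.9 -0.5] op 0.04738933702029066
[[ 9.316e-01  3.635e-01 -1.000e-03]
 [ 3.635e-01 -9.316e-01 -4.000e-04]
 [-1.000e-03  0.000e+00 -1.000e+00]]
j [ 23.4  -1.4 -10.3  81.2   0.   92.1]
yaw now 21.3 turn [0.     0.001  0.0009] shift [-90.  216.4  -2.3]
```

Emit:
{"name": "send_rows", "arguments": {
  "targets": [
    [-10,24,0,0,0,0],
    [-18,43,0,0,0,0],
    [-18,43,0,0,0,0],
    [-18,43,0,0,0,0],
    [-15.4,39,0,0,0,0],
    [-10,25,0,0,0,0],
    [0,0,0,0,0,0],
    [0,0,0,0,0,0],
    [0,0,0,0,0,0],
    [0,0,0,0,0,0]
  ]
}}

```text
t: 22.4
ee_pos: [0.42, 0.0233, 0.1282]
tool_rot: [[0.931, 0.365, -0.0], [0.365, -0.931, 0.0], [-0.0, -0.0, -1.0]]
ft_force: [-1.6, -0.1, -0.3]
opening: 0.0477
```

```bash
python3 - <<'E'
from h import *
go(.4195,.022,.070,21.26)
snap('wrist','w5.png',(200,140,460,340),3); print((w2px('wrist',[.4195,.022,.07])-[200,140])*3)
E
```

```text
t 22.4 pos [0.42   0.0233 0.1282] F [-1.6 -0.1 -0.3] op 0.047725379831902774
[[ 9.309e-01  3.652e-01 -2.000e-04]
 [ 3.652e-01 -9.309e-01  3.000e-04]
 [-1.000e-04 -4.000e-04 -1.000e+00]]
j [ -6.  -13.  -20.7  82.3   0.   62.6]
yaw now 21.4 turn [-0.0004  0.0001  0.0028] shift [-0.9  1.  58.2]
[[358.41293439 358.6994032 ]]
```

View pics/w5.png

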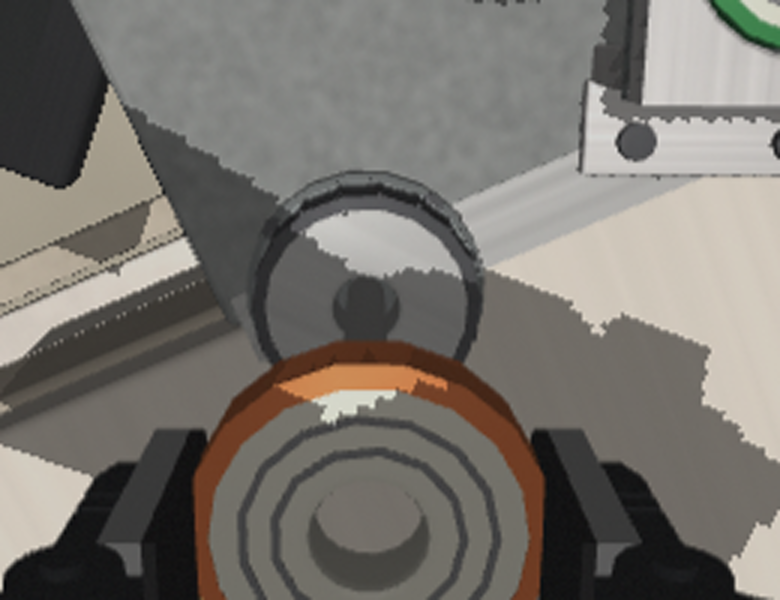

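```bash
python3 - <<'E'
from h import *
s=arm.state(); R=np.array(s['tool_rot']); p=np.array(s['ee_pos'])
f=lambda x,y,z: (R.T@(px2w('wrist',200+x/3,140+y/3,z)-p)*1000).round(1)
for d in (.003,.0046,.006): print('hole',f(368,533,p[2]+d+.012),'front edge',f(368,341,p[2]+d))
print('support centre from rim front/ sides', f(366,188,.028),f(253,300,.028),f(482,300,.028),'tip in tool', (R.T@(np.array([.4195,.022,.07])-p)*1000).round(1))
E
```

```text
hole [  1.    2.4 -15. ] front edge [  1.  -22.1  -3. ]
hole [  1.    1.5 -16.6] front edge [  1.  -22.6  -4.6]
hole [  1.    0.8 -18. ] front edge [  1. -23.  -6.]
support centre from rim front/ sides [  0.6 -28.3 100.3] [-27.4  -0.3 100.3] [ 29.4  -0.3 100.3] tip in tool [-0.9  1.  58.3]
```

Emit:
{"name": "send_rows", "arguments": {
  "targets": [
    [0.3,-2,0,0,0,0],
    [0,0,20,0,0,0],
    [0,0,20,0,0,0],
    [0,0,10,0,0,0],
    [0,0,5,0,0,0],
    [0,0,5,0,0,0],
    [0,0,5,0,0,0],
    [0,0,5,0,0,0],
    [0,0,5,0,0,0],
    [0,0,5,0,0,0]
  ]
}}

```text
t: 23.45
ee_pos: [0.4198, 0.0242, 0.0482]
tool_rot: [[0.932, 0.363, 0.001], [0.363, -0.932, -0.0], [0.0, 0.0, -1.0]]
ft_force: [0.3, 0.6, -0.6]
opening: 0.0474
```

Emit:
{"name": "send_rows", "arguments": {
  "targets": [
    [0,0,5,0,0,0],
    [0,0,5,0,0,0],
    [0,0,4,0,0,0],
    [0,0,3,0,0,0],
    [0,0,2,0,0,0],
    [0,0,0,0,0,0],
    [0,0,0,0,0,0],
    [0,0,0,0,0,0],
    [0,0,0,0,0,0],
    [0,0,0,0,0,0]
  ]
}}

```text
t: 24.45
ee_pos: [0.4197, 0.0243, 0.0295]
tool_rot: [[0.932, 0.363, 0.0], [0.363, -0.932, -0.0], [0.0, 0.0, -1.0]]
ft_force: [0.5, -0.3, -0.7]
opening: 0.0474
```

Over the post with no contact force. Lowering the last millimetres.

Emit:
{"name": "send_rows", "arguments": {
  "targets": [
    [0,0,2,0,0,0],
    [0,0,1.5,0,0,0],
    [0,0,1.5,0,0,0],
    [0,0,0,0,0,0],
    [0,0,0,0,0,0],
    [0,0,0,0,0,0],
    [0,0,0,0,0,0],
    [0,0,0,0,0,0],
    [0,0,0,0,0,0],
    [0,0,0,0,0,0]
  ]
}}

```text
t: 25.45
ee_pos: [0.4196, 0.0243, 0.0255]
tool_rot: [[0.932, 0.364, 0.0], [0.364, -0.932, -0.0], [0.0, 0.0, -1.0]]
ft_force: [-2.0, 0.7, 6.1]
opening: 0.0477
```

Emit:
{"name": "send_rows", "arguments": {
  "targets": [
    [0,0,0,0,0,0],
    [0,0,0,0,0,0],
    [0,0,0,0,0,0],
    [0,0,-15,0,0,0],
    [0,0,-30,0,0,0],
    [0,0,-35,0,0,0],
    [0,0,-25,0,0,0],
    [0,0,0,0,0,-0.143],
    [0,0,0,0,0,-0.143],
    [0,0,0,0,0,-0.143]
  ],
  "fingers": 60
}}

```text
t: 26.45
ee_pos: [0.4197, 0.0243, 0.1294]
tool_rot: [[0.692, 0.722, 0.0], [0.722, -0.692, -0.0], [0.0, 0.0, -1.0]]
ft_force: [0.2, 0.5, 0.5]
opening: 0.0596
```

Emit:
{"name": "send_rows", "arguments": {
  "targets": [
    [0,0,0,0,0,-0.143],
    [0,0,0,0,0,-0.143],
    [0,0,0,0,0,-0.143],
    [0,0,0,0,0,-0.143],
    [0,0,0,0,0,-0.143],
    [0,0,0,0,0,-0.143],
    [0,0,0,0,0,-0.143],
    [0,0,0,0,0,-0.143],
    [43.5,13,0,0,0,0],
    [43.5,13,0,0,0,0]
  ],
  "fingers": 40
}}

```text
t: 27.45
ee_pos: [0.4122, 0.1148, 0.1291]
tool_rot: [[-0.361, 0.932, 0.0], [0.932, 0.361, 0.0], [-0.0, 0.0, -1.0]]
ft_force: [1.6, 0.5, -0.4]
opening: 0.0401
```

Emit:
{"name": "send_rows", "arguments": {
  "targets": [
    [0,0,0,0,0,0],
    [0,0,0,0,0,0],
    [0,0,0,0,0,0],
    [0,0,0,0,0,0],
    [0,0,0,0,0,0],
    [0,0,0,0,0,0],
    [0,0,0,0,0,0],
    [0,0,0,0,0,0],
    [0,0,0,0,0,0],
    [0,0,0,0,0,0]
  ]
}}

```text
t: 28.45
ee_pos: [0.4119, 0.1148, 0.1293]
tool_rot: [[-0.365, 0.931, -0.0], [0.931, 0.365, 0.0], [0.0, -0.0, -1.0]]
ft_force: [1.0, -0.2, 0.8]
opening: 0.0396
```

```bash
python3 - <<'E'
from h import *
go(*TAB['R'],.047,111.26)
snap('wrist','w6.png'); print(w2px('wrist',[*TAB['R'],.066]))
E
```

```text
t 28.45 pos [0.4119 0.1148 0.1293] F [ 1.  -0.2  0.8] op 0.039593749736659106
[[-0.3655  0.9308 -0.    ]
 [ 0.9308  0.3655  0.    ]
 [ 0.     -0.     -1.    ]]
j [  6.6 -11.9 -19.7  82.2   0.  -14.9]
yaw now 111.4 turn [-0.     -0.      0.0031] shift [-0.   0.5 82.3]
[[322.087277   254.47863964]]
```

View pics/w6.png

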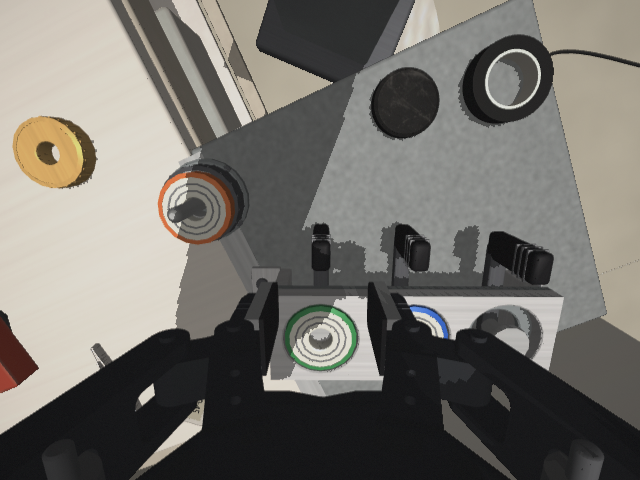

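Orange is flat on the support at (200,205). Right tab is at (320,253) against the predicted (322,254). Same routine as before.

Emit:
{"name": "send_rows", "arguments": {
  "targets": [
    [0,0,25,0,0,0],
    [0,0,22,0,0,0],
    [0,0,18,0,0,0],
    [0,0,12,0,0,0],
    [0,0,5,0,0,0],
    [0,0,0,0,0,0],
    [0,0,0,0,0,0],
    [0,0,0,0,0,0],
    [0,0,0,0,0,0],
    [0,0,0,0,0,0]
  ]
}}

```text
t: 29.5
ee_pos: [0.4125, 0.1148, 0.0479]
tool_rot: [[-0.366, 0.931, 0.001], [0.931, 0.366, 0.0], [-0.0, 0.001, -1.0]]
ft_force: [0.5, -0.1, 0.7]
opening: 0.0397
```

Emit:
{"name": "send_rows", "arguments": {
  "targets": [
    [0,0,0,0,0,0],
    [0,0,0,0,0,0],
    [0,0,0,0,0,0],
    [0,0,0,0,0,0],
    [0,0,0,0,0,0],
    [0,0,0,0,0,0],
    [0,0,0,0,0,0],
    [0,0,0,0,0,0],
    [0,0,0,0,0,0],
    [0,0,0,0,0,0]
  ],
  "fingers": 4,
  "force": 50
}}

```text
t: 30.5
ee_pos: [0.4125, 0.1137, 0.0477]
tool_rot: [[-0.365, 0.931, 0.001], [0.931, 0.365, -0.002], [-0.003, 0.0, -1.0]]
ft_force: [1.4, -5.6, 2.2]
opening: 0.0107
```

Emit:
{"name": "send_rows", "arguments": {
  "targets": [
    [0,0,-3,0,0,0],
    [0,0,-4,0,0,0],
    [0,0,-4,0,0,0],
    [0,0,-4,0,0,0],
    [0,0,-4,0,0,0],
    [0,0,-3,0,0,0],
    [0,0,-1,0,0,0],
    [0,0,-1.5,0,0,0],
    [0,0,0,0,0,0],
    [0,0,0,0,0,0]
  ]
}}

```text
t: 31.5
ee_pos: [0.4124, 0.1138, 0.0698]
tool_rot: [[-0.365, 0.931, 0.0], [0.931, 0.365, -0.002], [-0.002, -0.0, -1.0]]
ft_force: [6.2, -4.8, -10.0]
opening: 0.0105
```

Emit:
{"name": "send_rows", "arguments": {
  "targets": [
    [0,0,0,0,0,0],
    [0,0,0,0,0,0],
    [0,0,0,0,0,0],
    [0,0,-20,0,0,0],
    [0,0,-30,0,0,0],
    [0,0,-16,0,0,0],
    [0,0,0,0,0,0.143],
    [0,0,0,0,0,0.143],
    [0,0,0,0,0,0.143],
    [0,0,0,0,0,0.143]
  ],
  "fingers": 40
}}

```text
t: 32.5
ee_pos: [0.412, 0.1153, 0.1384]
tool_rot: [[0.202, 0.979, 0.001], [0.979, -0.202, 0.001], [0.001, 0.0, -1.0]]
ft_force: [-0.3, -0.4, -0.5]
opening: 0.0399
```

Emit:
{"name": "send_rows", "arguments": {
  "targets": [
    [0,0,0,0,0,0.143],
    [0,0,0,0,0,0.143],
    [0,0,0,0,0,0.143],
    [0,0,0,0,0,0.143],
    [0,0,0,0,0,0.143],
    [0,0,0,0,0,0.143],
    [0,0,0,0,0,0.144],
    [31,0,0,0,0,0],
    [31,0,0,0,0,0],
    [0,0,0,0,0,0]
  ],
  "fingers": 62
}}

```text
t: 33.5
ee_pos: [0.4723, 0.1385, 0.1375]
tool_rot: [[0.932, 0.363, 0.001], [0.363, -0.932, 0.001], [0.002, -0.001, -1.0]]
ft_force: [-1.1, 0.3, 0.9]
opening: 0.0623
```

Emit:
{"name": "send_rows", "arguments": {
  "targets": [
    [0,0,0,0,0,0],
    [0,0,0,0,0,0],
    [0,0,0,0,0,0],
    [0,0,0,0,0,0],
    [0,0,0,0,0,0],
    [0,0,0,0,0,0],
    [0,0,0,0,0,0],
    [0,0,0,0,0,0],
    [0,0,0,0,0,0],
    [0,0,0,0,0,0]
  ]
}}

```text
t: 34.5
ee_pos: [0.4697, 0.1373, 0.1378]
tool_rot: [[0.932, 0.363, -0.0], [0.363, -0.932, -0.0], [-0.0, -0.0, -1.0]]
ft_force: [-0.1, -0.7, -0.0]
opening: 0.0625
```

```bash
python3 - <<'E'
from h import *
go(*WELL['R'],.064,21.26)
im=imaging.read_camera('wrist'); cv2.imwrite('pics/w7.png',im)
h=cv2.cvtColor(im,cv2.COLOR_BGR2HSV); m=cv2.inRange(h,(45,110,40),(85,255,255)); ys,xs=np.nonzero(m)
print('green bbox',xs.min(),xs.max(),ys.min(),ys.max(),len(xs)); print(w2px('wrist',[[*WELL['R'],.08],[*WELL['R'],.06]]))
E
```

```text
t 34.5 pos [0.4697 0.1373 0.1378] F [-0.1 -0.7 -0. ] op 0.062461631559050046
[[ 9.320e-01  3.626e-01 -1.000e-04]
 [ 3.626e-01 -9.320e-01 -0.000e+00]
 [-1.000e-04 -0.000e+00 -1.000e+00]]
j [  8.4  -2.6 -10.3  82.3   0.   77.2]
yaw now 21.3 turn [-0.      0.0001 -0.0001] shift [ 0.5  0.  73.8]
green bbox 284 363 219 297 1113
[[321.70604259 258.27803743]
 [321.74508784 249.08737435]]
```

Green is up, bbox centre (323.5,258), as it was for orange. Grip and lift.

Emit:
{"name": "send_rows", "arguments": {
  "targets": [
    [1,0,20,0,0,0],
    [0,0,20,0,0,0],
    [0,0,18,0,0,0],
    [0,0,10,0,0,0],
    [0,0,6,0,0,0],
    [0,0,0,0,0,0],
    [0,0,0,0,0,0],
    [0,0,0,0,0,0],
    [0,0,0,0,0,0],
    [0,0,0,0,0,0]
  ]
}}

```text
t: 35.55
ee_pos: [0.4712, 0.1377, 0.0645]
tool_rot: [[0.932, 0.363, 0.001], [0.363, -0.932, 0.0], [0.001, 0.0, -1.0]]
ft_force: [0.1, 0.3, 1.0]
opening: 0.0616
```

Emit:
{"name": "send_rows", "arguments": {
  "targets": [
    [0,0,0,0,0,0],
    [0,0,0,0,0,0],
    [0,0,0,0,0,0],
    [0,0,0,0,0,0],
    [0,0,0,0,0,0],
    [0,0,0,0,0,0],
    [0,0,0,0,0,0],
    [0,0,0,0,0,0],
    [0,0,0,0,0,0],
    [0,0,0,0,0,0]
  ],
  "fingers": 38,
  "force": 45
}}

```text
t: 36.55
ee_pos: [0.4709, 0.1377, 0.0639]
tool_rot: [[0.932, 0.363, 0.0], [0.363, -0.932, 0.0], [0.0, 0.0, -1.0]]
ft_force: [-0.6, -0.4, 2.9]
opening: 0.0474
```

Emit:
{"name": "send_rows", "arguments": {
  "targets": [
    [0,0,-10,0,0,0],
    [0,0,-20,0,0,0],
    [0,0,-25,0,0,0],
    [0,0,-10,0,0,0],
    [0,0,0,0,0,0],
    [0,0,0,0,0,0],
    [0,0,0,0,0,0],
    [0,0,0,0,0,0],
    [0,0,0,0,0,0],
    [0,0,0,0,0,0]
  ]
}}

```text
t: 37.55
ee_pos: [0.4703, 0.1376, 0.1282]
tool_rot: [[0.932, 0.363, -0.001], [0.363, -0.932, -0.0], [-0.001, -0.0, -1.0]]
ft_force: [1.1, -0.2, -1.1]
opening: 0.0477
```

```bash
python3 - <<'E'
from h import *
go(.4196,.0241,.130,21.26)
E
```

```text
t 37.55 pos [0.4703 0.1376 0.1282] F [ 1.1 -0.2 -1.1] op 0.04767668229106243
[[ 9.320e-01  3.625e-01 -1.000e-03]
 [ 3.625e-01 -9.320e-01 -2.000e-04]
 [-1.000e-03 -2.000e-04 -1.000e+00]]
j [  8.5  -2.3 -11.1  81.2  -0.   77.2]
yaw now 21.3 turn [-0.0002  0.001  -0.0001] shift [-88.4  87.3  -1.8]
```

Emit:
{"name": "send_rows", "arguments": {
  "targets": [
    [-14,14,0,0,0,0],
    [-26,26,0,0,0,0],
    [-26,26,0,0,0,0],
    [-14,13.3,0,0,0,0],
    [-8.4,8,0,0,0,0],
    [0,0,0,0,0,0],
    [0,0,0,0,0,0],
    [0,0,10,0,0,0],
    [0,0,10,0,0,0],
    [0,0,10,0,0,0]
  ]
}}

```text
t: 38.55
ee_pos: [0.4197, 0.0249, 0.0974]
tool_rot: [[0.932, 0.364, -0.001], [0.364, -0.932, 0.0], [-0.001, -0.001, -1.0]]
ft_force: [-0.5, -0.9, -0.9]
opening: 0.0477
```

Emit:
{"name": "send_rows", "arguments": {
  "targets": [
    [0,0,10,0,0,0],
    [0,0,5,0,0,0],
    [0,0,5,0,0,0],
    [0,0,5,0,0,0],
    [0,0,5,0,0,0],
    [0,0,5,0,0,0],
    [0,0,5,0,0,0],
    [0,0,5,0,0,0],
    [0,0,5,0,0,0],
    [0,0,0,0,0,0]
  ]
}}

```text
t: 39.55
ee_pos: [0.4192, 0.0243, 0.0479]
tool_rot: [[0.932, 0.363, -0.002], [0.363, -0.932, 0.0], [-0.001, -0.001, -1.0]]
ft_force: [0.0, -0.6, -0.2]
opening: 0.0474
```

Emit:
{"name": "send_rows", "arguments": {
  "targets": [
    [0,0,4,0,0,0],
    [0,0,3,0,0,0],
    [0,0,2,0,0,0],
    [0,0,1,0,0,0],
    [0,0,0.5,0,0,0],
    [0,0,0,0,0,0],
    [0,0,0,0,0,0],
    [0,0,0,0,0,0],
    [0,0,0,0,0,0],
    [0,0,0,0,0,0]
  ]
}}

```text
t: 40.55
ee_pos: [0.42, 0.0242, 0.0384]
tool_rot: [[0.932, 0.363, 0.0], [0.363, -0.932, -0.0], [0.0, 0.0, -1.0]]
ft_force: [0.1, 0.4, -0.9]
opening: 0.0474
```

Emit:
{"name": "send_rows", "arguments": {
  "targets": [
    [0,0,1,0,0,0],
    [0,0,0.5,0,0,0],
    [0,0,0,0,0,0],
    [0,0,0,0,0,0],
    [0,0,0,0,0,0],
    [0,0,0,0,0,0],
    [0,0,0,0,0,0],
    [0,0,0,0,0,0],
    [0,0,0,0,0,0],
    [0,0,0,0,0,0]
  ]
}}

```text
t: 41.55
ee_pos: [0.4202, 0.0242, 0.0372]
tool_rot: [[0.932, 0.363, 0.001], [0.363, -0.932, -0.0], [0.001, 0.0, -1.0]]
ft_force: [-1.3, 0.6, 4.1]
opening: 0.0473
```

Emit:
{"name": "send_rows", "arguments": {
  "targets": [
    [0,0,0,0,0,0],
    [0,0,0,0,0,0],
    [0,0,0,0,0,0],
    [0,0,-15,0,0,0],
    [0,0,-30,0,0,0],
    [0,0,-30,0,0,0],
    [0,0,-22,0,0,0],
    [0,0,0,0,0,-0.143],
    [0,0,0,0,0,-0.143],
    [0,0,0,0,0,-0.143]
  ],
  "fingers": 60
}}

```text
t: 42.55
ee_pos: [0.42, 0.0242, 0.1337]
tool_rot: [[0.692, 0.721, 0.0], [0.721, -0.692, 0.0], [0.0, 0.0, -1.0]]
ft_force: [0.9, -0.6, -0.1]
opening: 0.0601
```

Emit:
{"name": "send_rows", "arguments": {
  "targets": [
    [0,0,0,0,0,-0.143],
    [0,0,0,0,0,-0.143],
    [0,0,0,0,0,-0.143],
    [0,0,0,0,0,-0.143],
    [0,0,0,0,0,-0.143],
    [0,0,0,0,0,-0.143],
    [0,0,0,0,0,-0.143],
    [0,0,0,0,0,-0.143],
    [35,6.5,0,0,0,0],
    [45,6.5,0,0,0,0]
  ],
  "fingers": 40
}}

```text
t: 43.55
ee_pos: [0.4032, 0.1031, 0.1334]
tool_rot: [[-0.36, 0.933, 0.0], [0.933, 0.36, -0.0], [-0.0, 0.0, -1.0]]
ft_force: [0.4, 0.9, 0.4]
opening: 0.04
```

Emit:
{"name": "send_rows", "arguments": {
  "targets": [
    [45,6.5,0,0,0,0],
    [26,6.5,0,0,0,0],
    [0,0,0,0,0,0],
    [0,0,0,0,0,0],
    [0,0,0,0,0,0],
    [0,0,0,0,0,0],
    [0,0,0,0,0,0],
    [0,0,0,0,0,0],
    [0,0,0,0,0,0],
    [0,0,0,0,0,0]
  ]
}}

```text
t: 44.55
ee_pos: [0.3892, 0.1741, 0.1338]
tool_rot: [[-0.364, 0.931, 0.0], [0.931, 0.364, -0.0], [-0.0, 0.0, -1.0]]
ft_force: [0.8, 0.0, -0.2]
opening: 0.0397
```

```bash
python3 - <<'E'
from h import *
go(*TAB['M'],.047,111.26)
snap('wrist','w8.png'); print(w2px('wrist',[*TAB['M'],.066]))
E
```

```text
t 44.55 pos [0.3892 0.1741 0.1338] F [ 0.8  0.  -0.2] op 0.03969124159992994
[[-0.3642  0.9313  0.    ]
 [ 0.9313  0.3642 -0.    ]
 [-0.      0.     -1.    ]]
j [ 15.1 -12.1 -19.4  82.8  -0.   -6.3]
yaw now 111.4 turn [0.     0.     0.0017] shift [ 0.5  0.2 86.8]
[[322.7867687  252.01683827]]
```

View pics/w8.png

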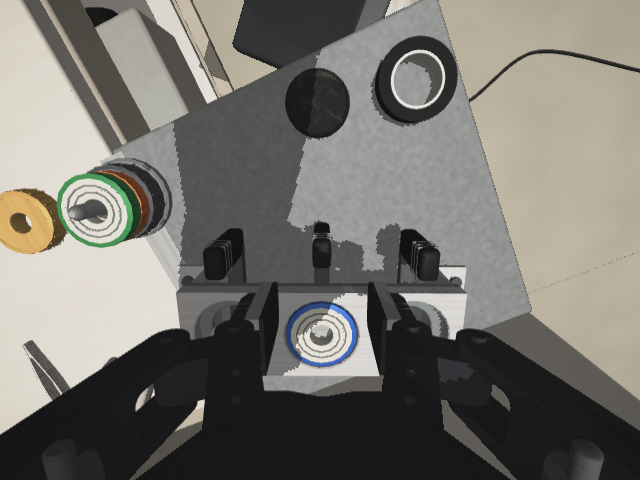

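Green is stacked flat on orange at (95,210). Mid tab is at (321,251) as predicted, and the neighbouring raised tabs are clear. Proceed.

Emit:
{"name": "send_rows", "arguments": {
  "targets": [
    [0,0,25,0,0,0],
    [0,0,24,0,0,0],
    [0,0,20,0,0,0],
    [0,0,12,0,0,0],
    [0,0,5.5,0,0,0],
    [0,0,0,0,0,0],
    [0,0,0,0,0,0],
    [0,0,0,0,0,0],
    [0,0,0,0,0,0],
    [0,0,0,0,0,0]
  ],
  "fingers": 36
}}

```text
t: 45.6
ee_pos: [0.3896, 0.1745, 0.048]
tool_rot: [[-0.365, 0.931, 0.001], [0.931, 0.365, 0.0], [-0.0, 0.001, -1.0]]
ft_force: [-0.4, -0.3, 0.3]
opening: 0.036
```

Emit:
{"name": "send_rows", "arguments": {
  "targets": [
    [0,0,0,0,0,0],
    [0,0,0,0,0,0],
    [0,0,0,0,0,0],
    [0,0,0,0,0,0],
    [0,0,0,0,0,0],
    [0,0,0,0,0,0],
    [0,0,0,0,0,0],
    [0,0,0,0,0,0],
    [0,0,0,0,0,0],
    [0,0,0,0,0,0]
  ],
  "fingers": 4,
  "force": 50
}}

```text
t: 46.6
ee_pos: [0.3896, 0.1735, 0.0477]
tool_rot: [[-0.364, 0.931, 0.001], [0.931, 0.364, -0.002], [-0.002, 0.0, -1.0]]
ft_force: [0.8, -4.9, 3.5]
opening: 0.0111
```

Emit:
{"name": "send_rows", "arguments": {
  "targets": [
    [0,0,-3,0,0,0],
    [0,0,-4,0,0,0],
    [0,0,-4,0,0,0],
    [0,0,-4,0,0,0],
    [0,0,-4,0,0,0],
    [0,0,-3,0,0,0],
    [0,0,-1,0,0,0],
    [0,0,-1.5,0,0,0],
    [0,0,0,0,0,0],
    [0,0,0,0,0,0]
  ]
}}

```text
t: 47.6
ee_pos: [0.3895, 0.1735, 0.0698]
tool_rot: [[-0.364, 0.931, 0.0], [0.931, 0.364, -0.002], [-0.002, -0.0, -1.0]]
ft_force: [5.4, -4.1, -8.2]
opening: 0.0107
```

Emit:
{"name": "send_rows", "arguments": {
  "targets": [
    [0,0,0,0,0,0],
    [0,0,0,0,0,0],
    [0,0,0,0,0,0],
    [0,0,-20,0,0,0],
    [0,0,-30,0,0,0],
    [0,0,-16,0,0,0],
    [0,0,0,0,0,0.143],
    [0,0,0,0,0,0.143],
    [0,0,0,0,0,0.143],
    [0,0,0,0,0,0.143]
  ],
  "fingers": 36
}}

```text
t: 48.6
ee_pos: [0.3891, 0.1748, 0.1383]
tool_rot: [[0.203, 0.979, 0.0], [0.979, -0.203, 0.001], [0.001, 0.0, -1.0]]
ft_force: [0.4, 0.4, 0.1]
opening: 0.036
```

Emit:
{"name": "send_rows", "arguments": {
  "targets": [
    [0,0,0,0,0,0.143],
    [0,0,0,0,0,0.143],
    [0,0,0,0,0,0.143],
    [0,0,0,0,0,0.143],
    [0,0,0,0,0,0.143],
    [0,0,0,0,0,0.143],
    [0,0,0,0,0,0.144],
    [31,0,0,0,0,0],
    [31,0,0,0,0,0],
    [0,0,0,0,0,0]
  ],
  "fingers": 62
}}

```text
t: 49.6
ee_pos: [0.4494, 0.198, 0.1374]
tool_rot: [[0.932, 0.362, 0.001], [0.362, -0.932, 0.001], [0.002, -0.001, -1.0]]
ft_force: [0.3, 0.0, 0.1]
opening: 0.062
```

Emit:
{"name": "send_rows", "arguments": {
  "targets": [
    [0,0,0,0,0,0],
    [0,0,0,0,0,0],
    [0,0,0,0,0,0],
    [0,0,0,0,0,0],
    [0,0,0,0,0,0],
    [0,0,0,0,0,0],
    [0,0,0,0,0,0],
    [0,0,0,0,0,0],
    [0,0,0,0,0,0],
    [0,0,0,0,0,0]
  ]
}}

```text
t: 50.6
ee_pos: [0.4469, 0.1967, 0.1378]
tool_rot: [[0.932, 0.362, -0.0], [0.362, -0.932, -0.0], [-0.0, 0.0, -1.0]]
ft_force: [-0.7, 0.0, -0.3]
opening: 0.062
```

```bash
python3 - <<'E'
from h import *
go(*WELL['M'],.064,21.26)
im=imaging.read_camera('wrist'); cv2.imwrite('pics/w9.png',im)
h=cv2.cvtColor(im,cv2.COLOR_BGR2HSV); m=cv2.inRange(h,(100,120,40),(128,255,255)); ys,xs=np.nonzero(m)
print('blue bbox',xs.min(),xs.max(),ys.min(),ys.max(),len(xs)); print(w2px('wrist',[[*WELL['M'],.08],[*WELL['M'],.06]]))
E
```

```text
t 50.6 pos [0.4469 0.1967 0.1378] F [-0.7  0.  -0.3] op 0.06200200724919098
[[ 0.9323  0.3616 -0.    ]
 [ 0.3616 -0.9323 -0.    ]
 [-0.      0.     -1.    ]]
j [ 15.9  -2.8 -10.5  82.3  -0.   84.7]
yaw now 21.2 turn [ 0.      0.     -0.0011] shift [ 0.2 -0.2 73.8]
blue bbox 283 363 219 297 1229
[[321.2558883  257.87422783]
 [321.3323275  248.71403768]]
```

Blue is up, centre (323,258). Grip and lift.

Emit:
{"name": "send_rows", "arguments": {
  "targets": [
    [1,0,20,0,0,0],
    [0,0,20,0,0,0],
    [0,0,18,0,0,0],
    [0,0,10,0,0,0],
    [0,0,6,0,0,0],
    [0,0,0,0,0,0],
    [0,0,0,0,0,0],
    [0,0,0,0,0,0],
    [0,0,0,0,0,0],
    [0,0,0,0,0,0]
  ]
}}

```text
t: 51.65
ee_pos: [0.4483, 0.1972, 0.0645]
tool_rot: [[0.932, 0.362, 0.001], [0.362, -0.932, 0.0], [0.001, 0.0, -1.0]]
ft_force: [0.2, -0.0, -0.8]
opening: 0.0618
```

Emit:
{"name": "send_rows", "arguments": {
  "targets": [
    [0,0,0,0,0,0],
    [0,0,0,0,0,0],
    [0,0,0,0,0,0],
    [0,0,0,0,0,0],
    [0,0,0,0,0,0],
    [0,0,0,0,0,0],
    [0,0,0,0,0,0],
    [0,0,0,0,0,0],
    [0,0,0,0,0,0],
    [0,0,0,0,0,0]
  ],
  "fingers": 38,
  "force": 45
}}

```text
t: 52.65
ee_pos: [0.448, 0.1972, 0.0639]
tool_rot: [[0.932, 0.362, 0.0], [0.362, -0.932, 0.0], [0.0, 0.0, -1.0]]
ft_force: [-0.5, 0.3, 2.9]
opening: 0.0473
```

Emit:
{"name": "send_rows", "arguments": {
  "targets": [
    [0,0,-10,0,0,0],
    [0,0,-20,0,0,0],
    [0,0,-25,0,0,0],
    [0,0,-10,0,0,0],
    [0,0,0,0,0,0],
    [0,0,0,0,0,0],
    [0,0,0,0,0,0],
    [0,0,0,0,0,0],
    [0,0,0,0,0,0],
    [0,0,0,0,0,0]
  ]
}}

```text
t: 53.65
ee_pos: [0.4475, 0.197, 0.1283]
tool_rot: [[0.932, 0.362, -0.001], [0.362, -0.932, -0.0], [-0.001, -0.0, -1.0]]
ft_force: [-0.6, -0.5, -0.1]
opening: 0.0474
```

```bash
python3 - <<'E'
from h import *
go(.4196,.0241,.130,21.26)
E
```

```text
t 53.65 pos [0.4475 0.197  0.1283] F [-0.6 -0.5 -0.1] op 0.047366999081463065
[[ 9.323e-01  3.616e-01 -1.000e-03]
 [ 3.616e-01 -9.323e-01 -3.000e-04]
 [-1.000e-03 -1.000e-04 -1.000e+00]]
j [ 15.9  -2.5 -11.3  81.3  -0.   84.7]
yaw now 21.2 turn [-0.0001  0.001  -0.0011] shift [-88.7 151.   -1.7]
```

Emit:
{"name": "send_rows", "arguments": {
  "targets": [
    [-12,20,0,0,0,0],
    [-22,38,0,0,0,0],
    [-25,43,0,0,0,0],
    [-18,30,0,0,0,0],
    [-11.7,20,0,0,0,0],
    [0,0,0,0,0,0],
    [0,0,0,0,0,0],
    [0,0,0,0,0,0],
    [0,0,10,0,0,0],
    [0,0,10,0,0,0]
  ]
}}

```text
t: 54.65
ee_pos: [0.42, 0.025, 0.1082]
tool_rot: [[0.932, 0.363, 0.0], [0.363, -0.932, 0.0], [0.0, 0.0, -1.0]]
ft_force: [0.7, 0.1, -0.7]
opening: 0.0472
```

Emit:
{"name": "send_rows", "arguments": {
  "targets": [
    [0,0,8,0,0,0],
    [0,0,7,0,0,0],
    [0,0,5,0,0,0],
    [0,0,5,0,0,0],
    [0,0,5,0,0,0],
    [0,0,5,0,0,0],
    [0,0,5,0,0,0],
    [0,0,5,0,0,0],
    [0,0,0,0,0,0],
    [0,0,0,0,0,0]
  ]
}}

```text
t: 55.65
ee_pos: [0.4196, 0.0242, 0.0637]
tool_rot: [[0.932, 0.362, -0.0], [0.362, -0.932, 0.0], [-0.0, -0.0, -1.0]]
ft_force: [-0.2, -0.5, -0.2]
opening: 0.0476
```

Emit:
{"name": "send_rows", "arguments": {
  "targets": [
    [0,0,4,0,0,0],
    [0,0,3,0,0,0],
    [0,0,3,0,0,0],
    [0,0,2,0,0,0],
    [0,0,1,0,0,0],
    [0,0,0.5,0,0,0],
    [0,0,0,0,0,0],
    [0,0,0,0,0,0],
    [0,0,0,0,0,0],
    [0,0,0,0,0,0]
  ]
}}

```text
t: 56.65
ee_pos: [0.4198, 0.0242, 0.0504]
tool_rot: [[0.932, 0.362, 0.0], [0.362, -0.932, -0.0], [0.0, 0.0, -1.0]]
ft_force: [0.2, -0.1, -0.3]
opening: 0.0476
```

Emit:
{"name": "send_rows", "arguments": {
  "targets": [
    [0,0,1,0,0,0],
    [0,0,0.3,0,0,0],
    [0,0,0,0,0,0],
    [0,0,0,0,0,0],
    [0,0,0,0,0,0],
    [0,0,0,0,0,0],
    [0,0,0,0,0,0],
    [0,0,0,0,0,0],
    [0,0,0,0,0,0],
    [0,0,0,0,0,0]
  ]
}}

```text
t: 57.65
ee_pos: [0.42, 0.0242, 0.0493]
tool_rot: [[0.932, 0.362, 0.001], [0.362, -0.932, -0.0], [0.001, 0.0, -1.0]]
ft_force: [0.3, -0.3, 3.7]
opening: 0.0472
```

Emit:
{"name": "send_rows", "arguments": {
  "targets": [
    [0,0,0,0,0,0],
    [0,0,0,0,0,0],
    [0,0,0,0,0,0],
    [0,0,-15,0,0,0],
    [0,0,-30,0,0,0],
    [0,0,-35,0,0,0],
    [0,0,-25,0,0,0],
    [-12,37,0,0,0,0],
    [-12,37,0,0,0,0],
    [-12,37,0,0,0,0]
  ],
  "fingers": 60
}}

```text
t: 58.65
ee_pos: [0.4264, -0.0933, 0.1542]
tool_rot: [[0.932, 0.363, 0.001], [0.363, -0.932, -0.0], [0.0, 0.0, -1.0]]
ft_force: [-0.2, -0.8, -0.8]
opening: 0.0597
```

Emit:
{"name": "send_rows", "arguments": {
  "targets": [
    [0,0,0,0,0,0],
    [0,0,0,0,0,0],
    [0,0,0,0,0,0],
    [0,0,0,0,0,0],
    [0,0,0,0,0,0],
    [0,0,0,0,0,0],
    [0,0,0,0,0,0],
    [0,0,0,0,0,0],
    [0,0,0,0,0,0],
    [0,0,0,0,0,0]
  ]
}}

```text
t: 59.65
ee_pos: [0.4263, -0.0923, 0.154]
tool_rot: [[0.932, 0.362, 0.0], [0.362, -0.932, -0.0], [0.0, 0.0, -1.0]]
ft_force: [-0.4, 0.5, -0.7]
opening: 0.0599
```

```bash
python3 - <<'E'
from h import *
go(.4259,-.0925,.003)
snap('wrist','w10.png'); print(w2px('wrist',[.4259,-.0925,.016]),w2px('wrist',[*POST,.064]))
E
```

```text
t 59.65 pos [ 0.4263 -0.0923  0.154 ] F [-0.4  0.5 -0.7] op 0.05994548418161349
[[ 0.9323  0.3616  0.    ]
 [ 0.3616 -0.9323 -0.    ]
 [ 0.      0.     -1.    ]]
j [-21.  -10.8 -15.9  84.9  -0.   47.8]
yaw now 21.2 turn [ 0. -0. -0.] shift [-5.00e-01  1.00e-01  1.51e+02]
[[320.73076298 228.76041152]] [[375.40630539  76.90648843]]
```

View pics/w10.png

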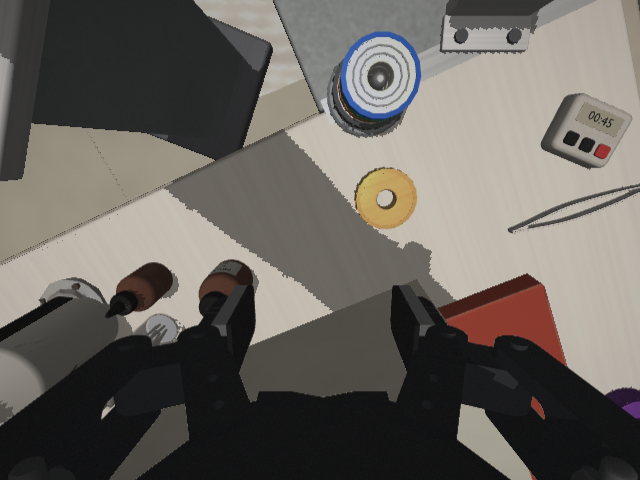

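Blue is flat on the stack at (380,76). The collar has been knocked aside, now at (386,198) instead of (321,229), so I recompute its position.

```bash
python3 - <<'E'
from h import *
c=px2w('wrist',386,198,.014); print(c, np.linalg.norm(c[:2]-POST))
d=POST-c[:2]; print('dir to post',np.degrees(np.arctan2(d[1],d[0])))
yaw=np.degrees(np.arctan2(d[1],d[0]))-90; print(yaw); go(c[0],c[1],.06,yaw)
b=px2w('wrist',215,300,.06);print('bottle cap',b)
E
```

```text
[ 0.4675144  -0.04849018  0.014     ] 0.08615365091053721
dir to post 124.5132625027491
34.5132625027491
t 59.7 pos [ 0.4263 -0.0923  0.154 ] F [-0.2  0.3  0.2] op 0.06018794430728463
[[ 9.323e-01  3.616e-01  1.000e-04]
 [ 3.616e-01 -9.323e-01 -0.000e+00]
 [ 0.000e+00  0.000e+00 -1.000e+00]]
j [-21.  -10.8 -15.9  84.9  -0.   47.8]
yaw now 21.2 turn [ 0.     -0.     -0.2324] shift [ 58.8 -12.8  94. ]
bottle cap [ 0.36724794 -0.16392744  0.06      ]
```

Emit:
{"name": "send_rows", "arguments": {
  "targets": [
    [0,0,0,0,0,-0.116],
    [0,0,0,0,0,-0.116],
    [29.4,-6.4,0,0,0,0],
    [29.4,-6.4,0,0,0,0],
    [0,0,20,0,0,0],
    [0,0,25,0,0,0],
    [0,0,15,0,0,0],
    [0,0,0,0,0,0],
    [0,0,0,0,0,0],
    [0,0,0,0,0,0]
  ],
  "fingers": 70
}}

```text
t: 60.7
ee_pos: [0.4684, -0.0488, 0.0953]
tool_rot: [[0.824, 0.566, 0.002], [0.566, -0.824, -0.001], [0.001, 0.002, -1.0]]
ft_force: [0.7, -1.0, -0.3]
opening: 0.0699
```

```bash
python3 - <<'E'
from h import *
im=imaging.read_camera('wrist'); cv2.imwrite('pics/w11.png',im)
h=cv2.cvtColor(im,cv2.COLOR_BGR2HSV); m=cv2.inRange(h,(18,90,60),(32,255,255)); m=cv2.morphologyEx(m,cv2.MORPH_OPEN,np.ones((3,3)))
n,l,s_,ce=cv2.connectedComponentsWithStats(m); i=1+s_[1:,4].argmax(); print(s_[i],ce[i])
x,y,w,hh,_=s_[i]; c=px2w('wrist',x+w/2,y+hh/2,.009); print(c, w2px('wrist',[.4675,-.0485,.016]))
go(c[0],c[1],.004)
E
```

```text
[ 283  210   74   72 3665] [319.1058663  245.98553888]
[ 0.46850513 -0.04977651  0.009     ] [[319.79629953 246.59616528]]
t 60.75 pos [ 0.4686 -0.0488  0.0955] F [ 0.8 -1.1 -0.2] op 0.06986838655161988
[[ 8.243e-01  5.661e-01  2.600e-03]
 [ 5.661e-01 -8.243e-01 -7.000e-04]
 [ 1.800e-03  2.000e-03 -1.000e+00]]
j [-14.1  -4.7 -17.1  77.4  -0.   41.4]
yaw now 34.5 turn [ 0.002  -0.0018 -0.    ] shift [-0.6  0.8 91.5]
```

View pics/w11.png

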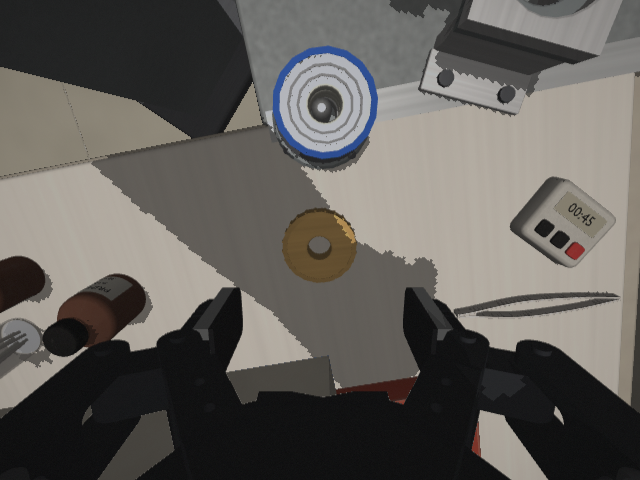

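Collar sits centred below the gripper at (319,246), and everything around it is clear. Grip and lift.

Emit:
{"name": "send_rows", "arguments": {
  "targets": [
    [0,0.5,25,0,0,0],
    [0,0,25,0,0,0],
    [0,0,20,0,0,0],
    [0,0,13,0,0,0],
    [0,0,7,0,0,0],
    [0,0,0,0,0,0],
    [0,0,0,0,0,0],
    [0,0,0,0,0,0],
    [0,0,0,0,0,0],
    [0,0,0,0,0,0]
  ]
}}

```text
t: 61.75
ee_pos: [0.4684, -0.049, 0.0047]
tool_rot: [[0.824, 0.566, 0.001], [0.566, -0.824, -0.0], [0.001, 0.001, -1.0]]
ft_force: [0.2, -0.1, -0.6]
opening: 0.0697
```

Emit:
{"name": "send_rows", "arguments": {
  "targets": [
    [0,0,0,0,0,0],
    [0,0,0,0,0,0],
    [0,0,0,0,0,0],
    [0,0,0,0,0,0],
    [0,0,0,0,0,0],
    [0,0,0,0,0,0],
    [0,0,0,0,0,0],
    [0,0,0,0,0,0],
    [0,0,0,0,0,0],
    [0,0,0,0,0,0]
  ],
  "fingers": 38,
  "force": 60
}}

```text
t: 62.75
ee_pos: [0.4685, -0.049, 0.0049]
tool_rot: [[0.824, 0.566, 0.001], [0.566, -0.824, -0.0], [0.001, 0.001, -1.0]]
ft_force: [-0.3, -0.3, 5.3]
opening: 0.047
```

Emit:
{"name": "send_rows", "arguments": {
  "targets": [
    [0,0,-10,0,0,0],
    [0,0,-25,0,0,0],
    [0,0,-35,0,0,0],
    [0,0,-25,0,0,0],
    [0,0,-15,0,0,0],
    [0,0,0,0,0,0],
    [0,0,0,0,0,0],
    [0,0,0,0,0,0],
    [0,0,0,0,0,0],
    [0,0,0,0,0,0]
  ]
}}

```text
t: 63.75
ee_pos: [0.467, -0.0486, 0.1127]
tool_rot: [[0.824, 0.566, -0.002], [0.566, -0.824, 0.001], [-0.002, -0.002, -1.0]]
ft_force: [-0.5, -0.2, -1.0]
opening: 0.0465
```

```bash
python3 - <<'E'
from h import *
go(.4190,.0228,.115)
im=imaging.read_camera('wrist'); cv2.imwrite('pics/w12.png',im[60:300,200:460].repeat(2,0).repeat(2,1))
E
```

```text
t 63.75 pos [ 0.467  -0.0486  0.1127] F [-0.5 -0.2 -1. ] op 0.04650330190622914
[[ 8.242e-01  5.663e-01 -2.300e-03]
 [ 5.663e-01 -8.242e-01  6.000e-04]
 [-1.600e-03 -1.800e-03 -1.000e+00]]
j [-14.1  -5.  -15.5  79.7  -0.   41.4]
yaw now 34.5 turn [-0.0018  0.0016 -0.    ] shift [  0.9 -86.   -2.3]
```

View pics/w12.png

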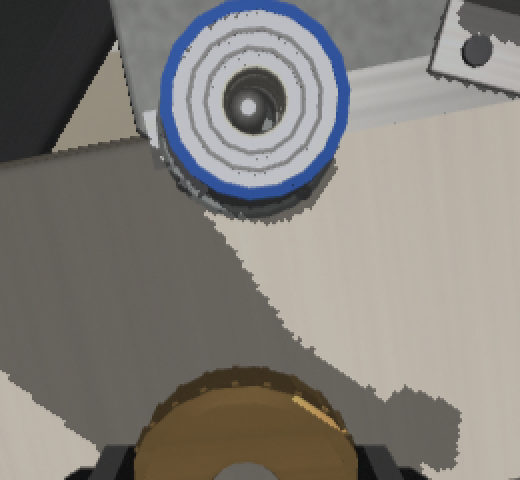

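```bash
python3 - <<'E'
from h import *
s=arm.state(); R=np.array(s['tool_rot']); p=np.array(s['ee_pos'])
f=lambda x,y,z: (R.T@(px2w('wrist',200+x/2,60+y/2,z)-p)*1000).round(1)
print('tip',f(248,105,.07),px2w('wrist',200+124,60+52.5,.07),'blue',f(255,98,.064)); zb=p[2]-.005
print('collar front bottom',f(246,366,zb),'top front',f(246,390,zb+.016))
print(f(135,470,zb+.016),f(358,470,zb+.016))
E
```

```text
tip [  1.8 -84.1  43.1] [0.42090779 0.02161791 0.07      ] blue [  3.7 -86.4  49.1]
collar front bottom [  1.2 -24.5   5. ] top front [  1.1 -23.8 -11. ]
[-22.5  -5.9 -11. ] [ 25.  -6. -11.]
```

Emit:
{"name": "send_rows", "arguments": {
  "targets": [
    [0,-15,0,0,0,0],
    [0.7,-25,0,0,0,0],
    [0,-25,0,0,0,0],
    [0,-14,0,0,0,0],
    [0,-6.3,0,0,0,0],
    [0,0,0,0,0,0],
    [0,0,0,0,0,0],
    [0,0,0,0,0,0],
    [0,0,8,0,0,0],
    [0,0,8,0,0,0]
  ]
}}

```text
t: 64.8
ee_pos: [0.4205, 0.0214, 0.0975]
tool_rot: [[0.825, 0.566, 0.0], [0.566, -0.825, -0.0], [0.0, 0.0, -1.0]]
ft_force: [-0.4, -0.3, -1.3]
opening: 0.0468
```

Emit:
{"name": "send_rows", "arguments": {
  "targets": [
    [0,0,6,0,0,0],
    [0,0,5,0,0,0],
    [0,0,4,0,0,0],
    [0,0,3,0,0,0],
    [0,0,3,0,0,0],
    [0,0,3,0,0,0],
    [0,0,2,0,0,0],
    [0,0,0,0,0,0],
    [0,0,0,0,0,0],
    [0,0,0,0,0,0]
  ]
}}

```text
t: 65.8
ee_pos: [0.4202, 0.0219, 0.0722]
tool_rot: [[0.824, 0.566, 0.0], [0.566, -0.824, -0.0], [0.0, 0.0, -1.0]]
ft_force: [-0.4, 0.6, -0.9]
opening: 0.0465
```

Emit:
{"name": "send_rows", "arguments": {
  "targets": [
    [0,0,1,0,0,0],
    [0,0,1,0,0,0],
    [0,0,1,0,0,0],
    [0,0,0.5,0,0,0],
    [0,0,0,0,0,0],
    [0,0,0,0,0,0],
    [0,0,0,0,0,0],
    [0,0,0,0,0,0],
    [0,0,0,0,0,0],
    [0,0,0,0,0,0]
  ]
}}

```text
t: 66.8
ee_pos: [0.4201, 0.0218, 0.0689]
tool_rot: [[0.824, 0.566, 0.0], [0.566, -0.824, -0.0], [0.0, 0.0, -1.0]]
ft_force: [-1.5, 1.0, 6.1]
opening: 0.0465
```

Emit:
{"name": "send_rows", "arguments": {
  "targets": [
    [0,0,0,0,0,0],
    [0,0,0,0,0,0],
    [0,0,0,0,0,0],
    [0,0,-15,0,0,0],
    [0,0,-30,0,0,0],
    [0,0,-25,0,0,0],
    [0,0,-10,0,0,0],
    [15,-27,0,0,0,0],
    [16,-27,0,0,0,0],
    [15.4,-27,0,0,0,0]
  ],
  "fingers": 65
}}

```text
t: 67.8
ee_pos: [0.4122, 0.1157, 0.1478]
tool_rot: [[0.825, 0.565, -0.001], [0.565, -0.825, 0.0], [-0.0, -0.0, -1.0]]
ft_force: [0.4, -0.1, 0.2]
opening: 0.0652
```

Emit:
{"name": "send_rows", "arguments": {
  "targets": [
    [0,0,0,0,0,0],
    [0,0,0,0,0,0],
    [0,0,0,0,0,0],
    [0,0,0,0,0,0],
    [0,0,0,0,0,0],
    [0,0,0,0,0,0],
    [0,0,0,0,0,0],
    [0,0,20,0,0,0],
    [0,0,20,0,0,0],
    [0,0,10,0,0,0]
  ],
  "fingers": 0
}}

```text
t: 68.8
ee_pos: [0.4114, 0.1147, 0.0969]
tool_rot: [[0.824, 0.566, -0.002], [0.566, -0.824, -0.0], [-0.002, -0.001, -1.0]]
ft_force: [-0.5, 0.6, -0.8]
opening: -0.0001
```

```bash
python3 - <<'E'
from h import *
go(*TAB['R'],.066); snap('scene','s2.png',(200,240,440,400),3.3)
E
```

```text
t 68.8 pos [0.4114 0.1147 0.0969] F [-0.5  0.6 -0.8] op -0.00010770671558795494
[[ 8.243e-01  5.661e-01 -2.400e-03]
 [ 5.661e-01 -8.243e-01 -3.000e-04]
 [-2.100e-03 -1.100e-03 -1.000e+00]]
j [  6.6 -11.2 -22.8  78.5   0.   62.1]
yaw now 34.5 turn [-0.0011  0.0021 -0.    ] shift [ 0.9  0.3 30.9]
```

View pics/s2.png

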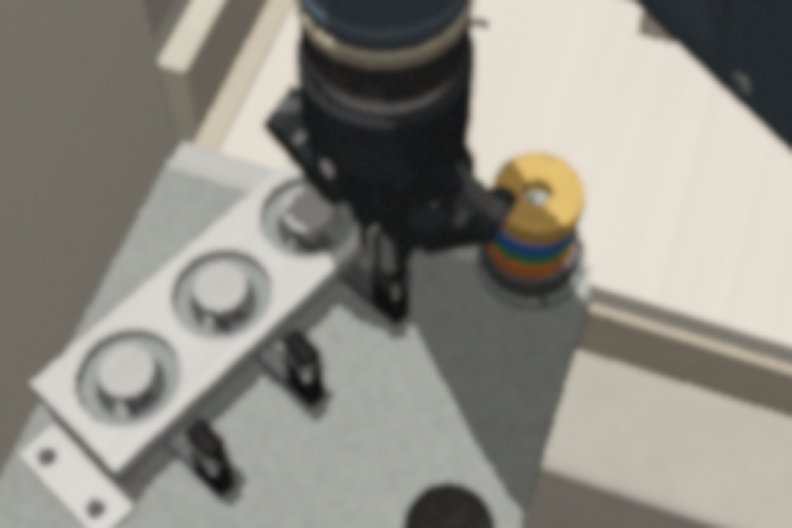

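Stack complete: support, orange, green, blue, brass collar. All three lifters are up. Pushing the right tab down.

Emit:
{"name": "send_rows", "arguments": {
  "targets": [
    [0,0,5,0,0,0],
    [0,0,4,0,0,0],
    [0,0,4,0,0,0],
    [0,0,4,0,0,0],
    [0,0,4,0,0,0],
    [0,0,4,0,0,0],
    [0,0,3,0,0,0],
    [0,0,2,0,0,0],
    [0,0,0,0,0,0],
    [0,0,0,0,0,0]
  ]
}}

```text
t: 69.85
ee_pos: [0.4125, 0.1149, 0.0683]
tool_rot: [[0.824, 0.566, -0.0], [0.566, -0.824, 0.0], [0.0, -0.0, -1.0]]
ft_force: [1.6, 0.5, 1.5]
opening: -0.0001
```

Emit:
{"name": "send_rows", "arguments": {
  "targets": [
    [0,0,1,0,0,0],
    [0,0,1,0,0,0],
    [0,0,0.5,0,0,0],
    [0,0,0.5,0,0,0],
    [0,0,0.5,0,0,0],
    [0,0,0,0,0,0],
    [0,0,0,0,0,0],
    [0,0,0,0,0,0],
    [0,0,0,0,0,0],
    [0,0,0,0,0,0]
  ]
}}

```text
t: 70.85
ee_pos: [0.4125, 0.1149, 0.0659]
tool_rot: [[0.824, 0.566, 0.0], [0.566, -0.824, -0.0], [0.0, 0.0, -1.0]]
ft_force: [-1.2, -0.4, 7.9]
opening: 0.0003
```

Emit:
{"name": "send_rows", "arguments": {
  "targets": [
    [0,0,1,0,0,0],
    [0,0,0.5,0,0,0],
    [0,0,0,0,0,0],
    [0,0,0,0,0,0],
    [0,0,0,0,0,0],
    [0,0,0,0,0,0],
    [0,0,0,0,0,0],
    [0,0,0,0,0,0],
    [0,0,0,0,0,0],
    [0,0,0,0,0,0]
  ]
}}

```text
t: 71.85
ee_pos: [0.4126, 0.1149, 0.0659]
tool_rot: [[0.824, 0.566, 0.001], [0.566, -0.824, -0.0], [0.001, 0.001, -1.0]]
ft_force: [-4.6, 0.3, 14.9]
opening: -0.0
```

Hard stop at 65.9 mm, so it is fully down. Mid tab next.

Emit:
{"name": "send_rows", "arguments": {
  "targets": [
    [0,0,-20,0,0,0],
    [0,0,-20,0,0,0],
    [4,-17,0,0,0,0],
    [5,-23,0,0,0,0],
    [5.6,-22.4,0,0,0,0],
    [0,0,0,0,0,0],
    [0,0,0,0,0,0],
    [0,0,0,0,0,0],
    [0,0,0,0,0,0],
    [0,0,5,0,0,0]
  ]
}}

```text
t: 72.85
ee_pos: [0.39, 0.1742, 0.0989]
tool_rot: [[0.825, 0.565, 0.001], [0.565, -0.825, 0.0], [0.001, 0.001, -1.0]]
ft_force: [-0.0, 1.3, -0.2]
opening: -0.0001
```

Emit:
{"name": "send_rows", "arguments": {
  "targets": [
    [0,0,4,0,0,0],
    [0,0,4,0,0,0],
    [0,0,4,0,0,0],
    [0,0,4,0,0,0],
    [0,0,4,0,0,0],
    [0,0,4,0,0,0],
    [0,0,4,0,0,0],
    [0,0,4,0,0,0],
    [0,0,1.5,0,0,0],
    [0,0,1,0,0,0]
  ]
}}

```text
t: 73.85
ee_pos: [0.3891, 0.1744, 0.0658]
tool_rot: [[0.824, 0.566, 0.0], [0.566, -0.824, -0.001], [-0.0, 0.001, -1.0]]
ft_force: [-7.4, -2.5, 18.9]
opening: -0.0
```

Emit:
{"name": "send_rows", "arguments": {
  "targets": [
    [0,0,0.5,0,0,0],
    [0,0,0,0,0,0],
    [0,0,0,0,0,0],
    [0,0,0,0,0,0],
    [0,0,0,0,0,0],
    [0,0,0,0,0,0],
    [0,0,0,0,0,0],
    [0,0,0,0,0,0],
    [0,0,0,0,0,0],
    [0,0,0,0,0,0]
  ]
}}

```text
t: 74.85
ee_pos: [0.3891, 0.1744, 0.0658]
tool_rot: [[0.824, 0.566, 0.001], [0.566, -0.824, -0.0], [0.0, 0.001, -1.0]]
ft_force: [-6.8, -3.4, 16.8]
opening: -0.0004
```

Down to its stop. Left tab next, by the same relative move, then retreat upward.

Emit:
{"name": "send_rows", "arguments": {
  "targets": [
    [0,0,-20,0,0,0],
    [0,0,-20,0,0,0],
    [4,-17,0,0,0,0],
    [5,-23,0,0,0,0],
    [5.6,-22.4,0,0,0,0],
    [0,0,0,0,0,0],
    [0,0,0,0,0,0],
    [0,0,0,0,0,0],
    [0,0,0,0,0,0],
    [0,0,5,0,0,0]
  ]
}}

```text
t: 75.85
ee_pos: [0.3667, 0.234, 0.099]
tool_rot: [[0.825, 0.565, 0.002], [0.565, -0.825, 0.001], [0.002, 0.0, -1.0]]
ft_force: [0.5, 0.4, 0.1]
opening: -0.0001
```

Emit:
{"name": "send_rows", "arguments": {
  "targets": [
    [0,0,4,0,0,0],
    [0,0,4,0,0,0],
    [0,0,4,0,0,0],
    [0,0,4,0,0,0],
    [0,0,4,0,0,0],
    [0,0,4,0,0,0],
    [0,0,4,0,0,0],
    [0,0,4,0,0,0],
    [0,0,1.5,0,0,0],
    [0,0,1,0,0,0]
  ]
}}

```text
t: 76.85
ee_pos: [0.3658, 0.2341, 0.0658]
tool_rot: [[0.824, 0.566, 0.0], [0.566, -0.824, -0.0], [0.0, 0.001, -1.0]]
ft_force: [-7.7, -4.1, 18.2]
opening: 0.0002
```

Emit:
{"name": "send_rows", "arguments": {
  "targets": [
    [0,0,0.5,0,0,0],
    [0,0,0,0,0,0],
    [0,0,0,0,0,0],
    [0,0,0,0,0,0],
    [0,0,0,0,0,0],
    [0,0,0,0,0,0],
    [0,0,0,0,0,0],
    [0,0,0,0,0,0],
    [0,0,0,0,0,0],
    [0,0,0,0,0,0]
  ]
}}

```text
t: 77.85
ee_pos: [0.3658, 0.2341, 0.0658]
tool_rot: [[0.824, 0.566, 0.001], [0.566, -0.824, -0.0], [0.0, 0.001, -1.0]]
ft_force: [-5.5, -4.1, 15.7]
opening: -0.0001
```

Emit:
{"name": "send_rows", "arguments": {
  "targets": [
    [0,0,-15,0,0,0],
    [0,0,-25,0,0,0],
    [0,0,-25,0,0,0],
    [0,-30,-10,0,0,0],
    [0,-30,0,0,0,0],
    [-10,-30,0,0,0,0],
    [-20,-30,0,0,0,0],
    [-20,-30,0,0,0,0],
    [0,0,0,0,0,0],
    [0,0,0,0,0,0]
  ]
}}

```text
t: 78.85
ee_pos: [0.2393, 0.3302, 0.138]
tool_rot: [[0.823, 0.568, 0.0], [0.568, -0.823, 0.0], [0.001, -0.0, -1.0]]
ft_force: [-0.5, 0.3, 0.2]
opening: 0.0001
```

```bash
python3 - <<'E'
from h import *
st(); snap('scene','s3.png',(200,240,440,400),3.3)
E
```

```text
t 78.85 pos [0.2393 0.3302 0.138 ] F [-0.5  0.3  0.2] op 5.4013195138910164e-05
[[ 8.230e-01  5.681e-01  4.000e-04]
 [ 5.681e-01 -8.230e-01  5.000e-04]
 [ 6.000e-04 -1.000e-04 -1.000e+00]]
j [ 44.6 -15.1 -21.3  83.8   0.  100. ]
```

The picture limit is reached, so the last check is numeric.

```bash
python3 - <<'E'
from h import *
im=cv2.imread('pics/full_s3.png'); a=cv2.imread('pics/full_scene0.png'); h=cv2.cvtColor(im,cv2.COLOR_BGR2HSV)
def box(lo,hi,n):
    m=cv2.inRange(h,lo,hi); m[:240]=0;m[:,:330]=0;m[:,440:]=0; ys,xs=np.nonzero(m); print(n,len(xs),xs.min(),xs.max(),ys.min(),ys.max(),np.median(xs),np.median(ys))
box((15,90,80),(28,255,255),'brass');box((100,110,40),(128,255,255),'blue');box((45,80,30),(85,255,255),'green');box((3,120,60),(13,255,255),'orange')
print('expected collar top, axis',w2px('scene',[[*POST,.08],[*POST,.058],[*POST,.046],[*POST,.034]]).round(1))
for k in TAB:
    q=w2px('scene',[[*TAB[k],.066]])[0].astype(int); d=cv2.absdiff(im,a)[q[1]-12:q[1]+13,q[0]-12:q[0]+13].mean(); print(k,q,'change vs start',d.round(1), 'raised',cv2.absdiff(cv2.imread('pics/full_s2.png'),a)[q[1]-12:q[1]+13,q[0]-12:q[0]+13].mean().round(1))
print(cv2.absdiff(im,a)[242:272,290:322].mean(),cv2.absdiff(im,a)[280:332,450:506].mean())
E
```

```text
Traceback (most recent call last):
ValueError: zero-size array to reduction operation minimum which has no identity
```

```bash
python3 - <<'E'
from h import *
im=cv2.imread('pics/full_s3.png'); q=w2px('scene',[[*POST,.08]])[0].astype(int); print(q, im[q[1]-16:q[1]+17:8,q[0]-16:q[0]+17:8].tolist()[1:3])
t=imaging.read_camera('top'); cv2.imwrite('pics/t3.png',t); h=cv2.cvtColor(t,cv2.COLOR_BGR2HSV); m=cv2.inRange(h,(15,90,80),(30,255,255)); m[:200]=0; m[340:]=0; m[:,:280]=0; m[:,400:]=0
ys,xs=np.nonzero(m); print('top brass',len(xs), xs.min() if len(xs) else 0, xs.max() if len(xs) else 0, ys.min() if len(xs) else 0, ys.max() if len(xs) else 0, w2px('top',[*POST,.08]))
E
```

```text
[363 297] [[[133, 125, 112], [132, 124, 111], [132, 124, 111], [132, 124, 111], [132, 124, 111]], [[134, 126, 112], [134, 126, 112], [134, 125, 112], [134, 124, 111], [134, 124, 111]]]
top brass 408 298 320 287 310 [[309.81942079 298.44888509]]
```

The top view puts brass exactly on the post axis. The arm is blocking the scene camera, so I move it aside for a tab check.

Emit:
{"name": "send_rows", "arguments": {
  "targets": [
    [6,-37,-18,0,0,0],
    [6,-37,-18,0,0,0],
    [6,-37,-18,0,0,0],
    [6,-37,-18,0,0,0],
    [6,-37,-18,0,0,0],
    [0,0,0,0,0,0],
    [0,0,0,0,0,0],
    [0,0,0,0,0,0],
    [0,0,0,0,0,0],
    [0,0,0,0,0,0]
  ]
}}

```text
t: 79.95
ee_pos: [0.1603, 0.498, 0.228]
tool_rot: [[0.825, 0.565, -0.0], [0.565, -0.825, -0.001], [-0.001, 0.001, -1.0]]
ft_force: [0.3, 0.1, 0.7]
opening: -0.0002
```

```bash
cat > chk.py <<'E'
from h import *
im=imaging.read_camera('scene'); a=cv2.imread('pics/full_scene0.png'); b=cv2.imread('pics/full_s2.png'); h=cv2.cvtColor(im,cv2.COLOR_BGR2HSV)
for n,lo,hi in (('brass',(15,90,80),(30,255,255)),('blue',(98,90,40),(128,255,255)),('green',(40,70,30),(90,255,255)),('orange',(3,100,50),(14,255,255))):
    m=cv2.inRange(h,lo,hi); m[:270]=0;m[340:]=0;m[:,:335]=0;m[:,390:]=0; ys,xs=np.nonzero(m); print(n,len(xs),*( (xs.min(),xs.max(),ys.min(),ys.max()) if len(xs) else ()))
print(w2px('scene',[[*POST,z] for z in (.08,.058,.046,.034)]).round(1).tolist())
for k in TAB:
    u,v=w2px('scene',[[*TAB[k],.066]])[0].astype(int); s=np.s_[v-12:v+13,u-12:u+13]; print(k,'now-start',cv2.absdiff(im,a)[s].mean().round(1),'raised-start',cv2.absdiff(b,a)[s].mean().round(1))
print('timer',cv2.absdiff(im,a)[242:272,290:322].mean().round(1),'bottles',cv2.absdiff(im,a)[280:332,450:506].mean().round(1))
E
python3 chk.py
```

```text
brass 591 349 375 287 321
blue 68 349 371 307 317
green 21 349 367 312 318
orange 51 348 371 315 323
[[363.2, 297.6], [362.3, 303.9], [361.8, 307.2], [361.4, 310.4]]
R now-start 0.7 raised-start 48.9
M now-start 0.8 raised-start 19.1
L now-start 0.6 raised-start 18.7
timer 0.3 bottles 0.3
```

Everything checks out: tabs, timer and bottles match the start picture, and the stack order is right. Handing in.

```bash
python3 -c "
from bench import arm; print(arm.hand_in())"
```

```text
the job is handed in; nothing more can be done
None
```

The filter stack is built on the post and handed in at about 80 s. From the bottom it runs ribbed steel support, orange, green, blue, brass collar. The rack held all three discs, and all three tabs are back down.

- **Collar:** it had been knocked about 6 cm aside before I got to it. I found it again with the wrist camera and placed it from there. I saw no grip slack.
- **Stack:** the brass is centred on the post axis in the top camera, and the colour bands in the scene camera are in the right order. Each disc and the collar met the one below at the expected height with about 4–6 N. The support showed no contact force on the base, but looked seated in the picture.
- **Tabs:** each was pushed to a firm stop at 66 mm with 15–19 N. The areas around them match the starting picture.
- **Bystanders:** the timer and bottles have not moved, by comparison with the starting picture.

The first final check failed because the arm was blocking the scene camera, so I moved the arm aside and repeated it. The 16-picture limit was used up by then, so the final check after pushing the tabs down was numeric rather than by eye.

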